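# Sort knife handles on the tang gauge

### The job

Find out which of the wooden knife handles on the board are bored deep enough: working from the shortest to the longest, slide each one, collared end first, onto the level gauge pin without ramming it, until it stops. Lay those that go fully home against the steel plate flat in the low steel tray, and those that stop short flat in the deeper wooden crate, side by side and not on top of one another; leave the pepper, mill, knife and bowl where they are.

Things in the scene. Friction and masses are not known exactly. Their poses are not given: they have to be found in the camera images.
- handle_a: One of four or five loose wooden knife handles (absent: None), on the board at first: octagonal bar, this one 88 mm long, 30 mm across flats, 50 to 140 g, lying on a flat. Origin at mid-length on its axis; its x axis runs along it towards the end with the black collar (last 26 mm), where the bore opens; the other end is closed. Looks do not tell good from poor.
- handle_b: One of four or five loose wooden knife handles (absent: None), on the board at first: octagonal bar, this one 102 mm long, 30 mm across flats, 50 to 140 g, lying on a flat. Origin at mid-length on its axis; its x axis runs along it towards the end with the black collar (last 26 mm), where the bore opens; the other end is closed. Looks do not tell good from poor.
- handle_c: One of four or five loose wooden knife handles (absent: None), on the board at first: octagonal bar, this one 116 mm long, 30 mm across flats, 50 to 140 g, lying on a flat. Origin at mid-length on its axis; its x axis runs along it towards the end with the black collar (last 26 mm), where the bore opens; the other end is closed. Looks do not tell good from poor.
- handle_d: One of four or five loose wooden knife handles (absent: None), on the board at first: octagonal bar, this one 130 mm long, 30 mm across flats, 50 to 140 g, lying on a flat. Origin at mid-length on its axis; its x axis runs along it towards the end with the black collar (last 26 mm), where the bore opens; the other end is closed. Looks do not tell good from poor.
- handle_e: One of four or five loose wooden knife handles (absent: None), on the board at first: octagonal bar, this one 144 mm long, 30 mm across flats, 50 to 140 g, lying on a flat. Origin at mid-length on its axis; its x axis runs along it towards the end with the black collar (last 26 mm), where the bore opens; the other end is closed. Looks do not tell good from poor.
- handle_a_mouth (a point): Centre of the bore mouth of handle_a, at its black-collared end, 44 mm from the origin along its x axis. Blind bore, 16 mm wide, its depth hidden: 82 mm in a good handle, 28 to 52 mm in a poor one.
- handle_b_mouth (a point): Centre of the bore mouth of handle_b, at its black-collared end, 51 mm from the origin along its x axis. Blind bore, 16 mm wide, its depth hidden: 82 mm in a good handle, 28 to 52 mm in a poor one.
- handle_c_mouth (a point): Centre of the bore mouth of handle_c, at its black-collared end, 58 mm from the origin along its x axis. Blind bore, 16 mm wide, its depth hidden: 82 mm in a good handle, 28 to 52 mm in a poor one.
- handle_d_mouth (a point): Centre of the bore mouth of handle_d, at its black-collared end, 65 mm from the origin along its x axis. Blind bore, 16 mm wide, its depth hidden: 82 mm in a good handle, 28 to 52 mm in a poor one.
- handle_e_mouth (a point): Centre of the bore mouth of handle_e, at its black-collared end, 72 mm from the origin along its x axis. Blind bore, 16 mm wide, its depth hidden: 82 mm in a good handle, 28 to 52 mm in a poor one.
- gauge: Fixed tang gauge: wooden block 90 mm wide, 100 mm high, with a steel plate as stop face and a level steel pin standing out of it towards the robot. Origin on the table under the pin, in the plane of the stop face; x axis points into the block, so the pin runs along -x, at height 70 mm. A foot board 12 mm thick lies behind the stop face only.
- pin_tip (a point): Round tip of the gauge pin, on its axis, 70 mm in front of the stop face. The pin is 10 mm in diameter.
- pin_root (a point): Where the pin's axis meets the stop face. A good handle slides on until its collared end meets the stop face here (gap 0); a poor one is stopped firmly by the bottom of its bore with 18 to 42 mm of pin still showing.
- tray: Fixed low steel tray for the good handles: 184 x 178 mm outside (its x by y), walls 4 mm thick, 20 mm high, floor 4 to 5 mm above the table. Origin under its centre. Three handles lie in it side by side along its y axis, about 50 mm apart in x.
- crate: Fixed wooden crate for the poor handles: same outline as the tray (184 x 178 mm, walls 4 mm) but 42 mm high, floor 4 to 5 mm above the table. Origin under its centre. It may stand on either side of the tray, nearer or farther.
- board: Fixed cutting board under the handles, 380 x 400 mm, 12 mm thick. Origin under its centre.
- pepper: Bystander: red bell pepper, 84 mm wide, 100 mm high, loose. Origin under it.
- mill: Bystander: dark wooden pepper mill, 56 mm wide, 174 mm high, loose. Origin under it.
- knife: Bystander: chef's knife lying flat, 310 mm long, loose. Origin under the joint of blade and grip.
- bowl: Bystander: white bowl, 120 mm wide, 50 mm high, loose. Origin under it.
There are look-alikes about, which are no part of the job. Leave any green, turquoise or yellow look-alike of the handle_a alone.

How it is judged:
On the way, in this order (a step that is already met when the one before it is completed fails the run):
1. handle_a (88 mm) has been slid onto the gauge pin as far as it will go, in its turn (x of handle_a_mouth in the frame of gauge between -0.0035 and 0.004 m and y of handle_a_mouth in the frame of gauge between -0.006 and 0.006 m and z of handle_a_mouth in the frame of gauge between 0.063 and 0.077 m and angle between the x axis of handle_a and the x axis of gauge, either way round below 0.15 rad), for 0.2 s.
2. handle_b (102 mm) has been slid onto the gauge pin as far as it will go, in its turn (x of handle_b_mouth in the frame of gauge between -0.0455 and -0.038 m and y of handle_b_mouth in the frame of gauge between -0.006 and 0.006 m and z of handle_b_mouth in the frame of gauge between 0.063 and 0.077 m and angle between the x axis of handle_b and the x axis of gauge, either way round below 0.15 rad), for 0.2 s.
3. handle_c (116 mm) has been slid onto the gauge pin as far as it will go, in its turn (x of handle_c_mouth in the frame of gauge between -0.0215 and -0.014 m and y of handle_c_mouth in the frame of gauge between -0.006 and 0.006 m and z of handle_c_mouth in the frame of gauge between 0.063 and 0.077 m and angle between the x axis of handle_c and the x axis of gauge, either way round below 0.15 rad), for 0.2 s.
4. handle_d (130 mm) has been slid onto the gauge pin as far as it will go, in its turn (x of handle_d_mouth in the frame of gauge between -0.0035 and 0.004 m and y of handle_d_mouth in the frame of gauge between -0.006 and 0.006 m and z of handle_d_mouth in the frame of gauge between 0.063 and 0.077 m and angle between the x axis of handle_d and the x axis of gauge, either way round below 0.15 rad), for 0.2 s.
5. handle_e (144 mm) has been slid onto the gauge pin as far as it will go, in its turn (x of handle_e_mouth in the frame of gauge between -0.0335 and -0.026 m and y of handle_e_mouth in the frame of gauge between -0.006 and 0.006 m and z of handle_e_mouth in the frame of gauge between 0.063 and 0.077 m and angle between the x axis of handle_e and the x axis of gauge, either way round below 0.15 rad), for 0.2 s.
At the end, for the whole second after the job is handed in: Every handle that goes fully home on the pin lies at rest in the steel tray and every handle that stops short lies at rest in the wooden crate: flat on the floor (axis less than 28 mm above the table), its middle within 76 mm in x and 75 mm in y of the container's centre (x of handle_a in the frame of tray between -0.076 and 0.076 m and y of handle_a in the frame of tray between -0.075 and 0.075 m and z of each of handle_a, handle_d in the frame of tray below 0.028 m and linear speed of each of handle_a, handle_b, handle_c, handle_d, handle_e below 0.02 m/s and x of handle_b in the frame of crate between -0.076 and 0.076 m and y of handle_b in the frame of crate between -0.075 and 0.075 m and z of each of handle_b, handle_c, handle_e in the frame of crate below 0.028 m and x of handle_c in the frame of crate between -0.076 and 0.076 m and y of handle_c in the frame of crate between -0.075 and 0.075 m and x of handle_d in the frame of tray between -0.076 and 0.076 m and y of handle_d in the frame of tray between -0.075 and 0.075 m and x of handle_e in the frame of crate between -0.076 and 0.076 m and y of handle_e in the frame of crate between -0.075 and 0.075 m); the robot touches nothing.
It fails at once if pepper shifted by more than 30 mm (distance of pepper from where it was at the start of the episode above 0.03 m).
It fails at once if mill shifted by more than 30 mm (distance of mill from where it was at the start of the episode above 0.03 m).
It fails at once if knife shifted by more than 30 mm (distance of knife from where it was at the start of the episode above 0.03 m).
It fails at once if bowl shifted by more than 30 mm (distance of bowl from where it was at the start of the episode above 0.03 m).
It fails at once if the gauge was rammed with more than 60 N (contact force between gauge and anything else above 60 N).
Of handle_a, handle_b, handle_c, handle_d, handle_e only 4 to 5 are there at a start; the rules pass over those that are not, and their reading is None.
At some moment in a run one of handle_a, handle_b, handle_c, handle_d, handle_e may be knocked a few centimetres aside while the robot is not near it.
Once in a run the grip may slacken for a moment while it holds something.
It also fails if it takes over 210 s, if anything falls off the work surface, if the arm or the gripper's body presses on something with over 40 N, if the wrist force passes 120 N, or if a joint passes its speed limit or range.

### The arm

A 6-joint arm with a two-finger parallel gripper is mounted at the origin on the work surface. World frame = base frame: x ahead of the robot, y to its left, z up, the work surface at z = 0. Lengths are in m, angles in rad, forces in N, time in s.
With the tool pointing down it reaches from about 0.15 to 0.775 m from the base axis. Payload 6.1 kg.
Tool frame: the origin (TCP) lies between the finger pads; the fingertips stand 11 mm ahead of it and the grasp point (between the pads) lies 8 mm behind it; z points along the fingers, y is the line along which they close (so a half turn about z gives the same grasp; the last joint's range is limited). The gripper opens to 85 mm and grips with 20 to 120 N. Pads are 22 mm wide; open, the fingers measure 114 mm over their backs; the gripper's body (76 mm by 85 mm) begins 54 mm behind the grasp point. The pads swing forward as they close: fully open they stand 13 mm farther back than shut.
Start: joints at [-1.144, 0.126, -0.04, 1.405, 0, 1.571], TCP at [0.217, -0.478, 0.242] pointing down, gripper open.
Joint ranges: [-2.72, 2.72], [-0.95, 1.95], [-1.27, 1.35], [-1.78, 2.02], [-1.46, 1.47], [-3.14, 3.14]. Speed limits (rad/s): [2.39, 2.39, 3.01, 3.14, 3.14, 3.14].

### API

Orientations are given as [roll, pitch, yaw] about the fixed x, y, z axes, in that order (R = Rz(yaw) Ry(pitch) Rx(roll)).
In Python, from cell import r, eyes gives the robot as it stands.
- The arm moves only by the shell command python3 -m handwheel 'ROWS'. ROWS is text: rows parted by semicolons, each of 7 numbers parted by spaces: the shift along the tool's x, y, z each as a share of 60 mm, from -1 to 1, then the turn, a rotation vector about the tool's x, y, z each as a share of 0.12 rad, from -1 to 1, then the closure, from 0 (fully open) to 1 (shut). A call has 1 to 5 rows; each row shifts and turns the commanded pose from where the row before left it, along the tool's axes as they then stand; what a row does not reach is not made up. A row lasts 1/8 s, in which the tool goes at most 62.5 mm and 10.7 degrees, less where a joint would pass 70% of its speed; a pose out of reach is approached as far as the arm can. A call with a number of a shift or a turn outside -1 to 1 is refused whole. A call with a gripper value outside its range is refused whole. The fingers move at their own pace and stop on an object; the grip force is fixed at half the most. Time passes only in rows, so rows that do not move let the fingers close. It gives the time, the measured TCP pose, the force, the opening and the grip force at its end, in the units of the state.
- r.state(): the state, without advancing time (a new reading comes with each control period).
- eyes.read_camera(name): name is "scene" or "top" or "wrist"; returns a dict with "frame" (480x640x3 uint8, red, green, blue), "fx", "fy", "cx", "cy" (pixels), "rvec" (rotation vector, rad) and "tvec" (3), from world to camera coordinates, as OpenCV has them. Camera axes: x right, y down, z forward; pixel columns grow to the right and rows downward; lengths in m; the calibration is good to about 2 mm. The wrist camera is an equidistant fisheye: a pixel r from the principal point sees the ray r / f radians off the axis. A picture is of the moment at which its call begins. There is no depth.
- r.sign_off(): hands the job in; it is judged then, once.
The state is a dict: "clock": time; "joints": joint angles; "joint_velocities": joint speeds; "joint_torque": joint torques, N m; "tool_pos": TCP position; "orientation": TCP orientation; "force": force on the tool from outside, world axes, zero at the start; "ft_torque": the same for the moment, N m; "gripper_width": finger opening in m; "grasp_force": force on a finger pad.
Only numpy, scipy, OpenCV 4.12 (cv2) and the standard library are available. Lean on these libraries where they do the work, as an engineer would, in place of code of your own. Each camera call takes 0.05 s, during which the arm holds its last target. There are 200 camera calls.

## Working session

There is one attempt and no reset: what is moved stays moved. The work goes in short steps, Python scripts to look and compute and a shell command to move; the robot and the scene stay as the last step left them, time stands still between calls to the robot, and variables do not carry over. Pictures are saved under pics/ and viewed, at most 14 in all, crops included, and the job is handed in when it is done.

```bash
ls; mkdir -p pics; python3 - <<'E'
from cell import r,eyes
import cv2
print(r.state())
for n in ("top","scene"):
    c=eyes.read_camera(n); print(n,{k:v for k,v in c.items() if k!="frame"})
    cv2.imwrite(f"pics/{n}0.png",c["frame"][:,:,::-1])
E
```

```text
pics
{'clock': 0.0, 'joints': array([-1.14403853e+00,  1.26393410e-01, -4.06064989e-02,  1.40539005e+00,
        1.69833256e-05,  1.57079739e+00]), 'joint_velocities': array([ 8.24256037e-04,  7.89908814e-04, -7.16421651e-04, -6.14645315e-04,
       -6.34358111e-05,  1.22719403e-03]), 'joint_torque': array([-1.87044543e-04, -4.35913146e+01,  3.52924562e+01,  1.72634202e-02,
        5.37454889e-05,  1.25198071e-05]), 'tool_pos': array([ 0.21715411, -0.47756217,  0.24152211]), 'orientation': array([-3.13999903e+00, -1.69816057e-05,  4.26756708e-01]), 'force': array([ 0.43449862, -0.97009216, -0.0410551 ]), 'ft_torque': array([0.04001687, 0.00558796, 0.03309473]), 'grasp_force': 0.0, 'gripper_width': 0.08545206216594564}
top {'fx': 458.56375484439934, 'fy': 458.56375484439934, 'cx': 326.4501874850957, 'cy': 244.00585823028922, 'rvec': array([ 2.21528059, -2.16726097,  0.06716926]), 'tvec': array([0.0275738 , 0.50211298, 1.11100732])}
scene {'fx': 436.95199372366295, 'fy': 436.95199372366295, 'cx': 316.6247844065644, 'cy': 237.24473261043744, 'rvec': array([ 1.95388512,  1.56105072, -0.57575086]), 'tvec': array([-0.15550483, -0.32063855,  1.51290778])}
```

View pics/top0.png

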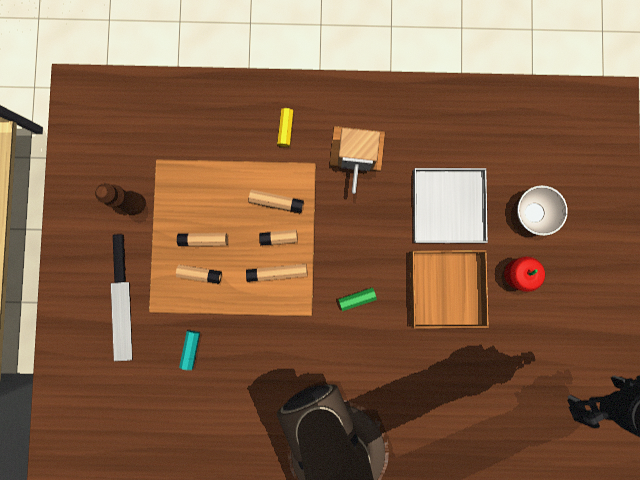

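View pics/scene0.png

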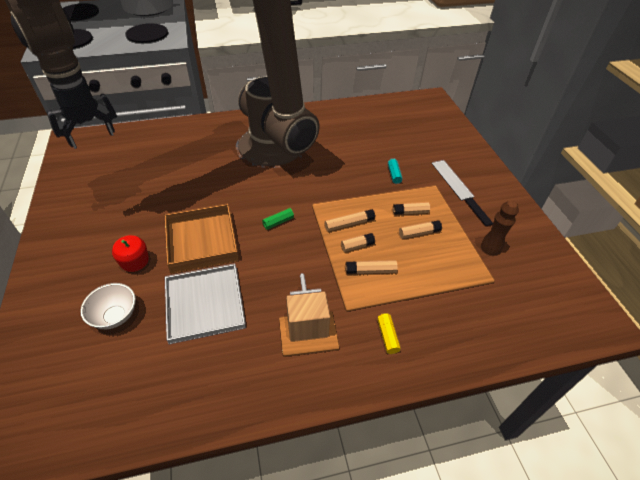

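Top view: handles lie at about (275,202), (202,240), (279,238), (199,274), (276,273). The look-alikes are yellow (286,127), turquoise (190,350) and green (356,299). All three are off the board and wrongly coloured, so I will use only the wooden, black-collared ones on the board. The gauge pin runs (354,190)→(357,163), the tray is at (450,206) and the crate at (450,289).

```bash
cat > h.py <<'E'
import numpy as np, cv2
from scipy.spatial.transform import Rotation as Ro
from cell import r,eyes
def cam(n="top"): return eyes.read_camera(n)
def ray(c,p):
    R=cv2.Rodrigues(c["rvec"])[0]; d=R.T@np.array([(p[0]-c["cx"])/c["fx"],(p[1]-c["cy"])/c["fy"],1]); return -R.T@c["tvec"],d
def onz(c,p,z):
    o,d=ray(c,p); return o+d*(z-o[2])/d[2]
def tri(c1,p1,c2,p2):
    o1,d1=ray(c1,p1);o2,d2=ray(c2,p2); s=np.linalg.lstsq(np.c_[d1,-d2],o2-o1,rcond=None)[0]
    a,b=o1+d1*s[0],o2+d2*s[1]; return (a+b)/2,np.linalg.norm(a-b)
def handles(c,roi=(152,160,318,316),z=.027):
    """blobs: wood (bright tan) + black collar in roi -> list of (len,centre,yaw,px)"""
    x0,y0,x1,y1=roi; f=c["frame"]; k=4
    im=cv2.resize(f[y0:y1,x0:x1],None,fx=k,fy=k,interpolation=cv2.INTER_CUBIC)
    h=cv2.cvtColor(im,cv2.COLOR_RGB2HSV)
    wood=((h[...,2]>185)&(h[...,1]<135)).astype(np.uint8); blk=(h[...,2]<70).astype(np.uint8)
    m=cv2.morphologyEx(wood|blk,cv2.MORPH_OPEN,np.ones((9,9))); m=cv2.morphologyEx(m,cv2.MORPH_CLOSE,np.ones((9,9)))
    out=[]
    for q in cv2.findContours(m,cv2.RETR_EXTERNAL,cv2.CHAIN_APPROX_NONE)[0]:
        if cv2.contourArea(q)<200*k*k: continue
        b=np.zeros_like(m); cv2.drawContours(b,[q],-1,1,-1)
        up=lambda p:((np.array(p)+.5)/k-.5+[x0,y0])
        yb,xb=np.nonzero(b&blk); 
        if len(xb)<60*k: continue
        P=cv2.boxPoints(cv2.minAreaRect(q)); W=np.array([onz(c,up(p),z)[:2] for p in P])
        e=[W[1]-W[0],W[2]-W[1]]; L=[np.linalg.norm(v) for v in e]; i=int(np.argmax(L)); u=e[i]/L[i]
        C=W.mean(0); K=onz(c,up((xb.mean(),yb.mean())),z)[:2]
        if (K-C)@u<0:u=-u
        out.append((round(L[i]*1e3,1),round(min(L)*1e3,1),C.round(4).tolist(),round(float(np.degrees(np.arctan2(u[1],u[0]))),1),up(P.mean(0)).round(0).tolist()))
    return sorted(out)
def go(x,y,z,yaw,pitch=0):
    """print shift (tool axes) and turn about tool z, in move shares"""
    s=r.state(); R=Ro.from_euler("xyz",s["orientation"]); d=R.inv().apply(np.array([x,y,z])-s["tool_pos"])/.06
    T=Ro.from_euler("xyz",[np.pi,pitch,np.radians(yaw)]); t=(R.inv()*T).as_rotvec()/.12
    print("go shift",d.round(2),"turn",t.round(2),"pos",s["tool_pos"].round(4),"rpy",np.degrees(s["orientation"]).round(1),"w",round(s["gripper_width"],4),"t",round(s["clock"],1))
E
python3 - <<'E'
from h import *
c=cam(); s=cam("scene")
for h in handles(c): print(h)
f=c["frame"]
for n,p in dict(wood=(210,240),blk=(182,240),board=(220,180),tray=(450,206),crate=(450,290),pin=(355,180)).items(): print(n,cv2.cvtColor(f[p[1]:p[1]+1,p[0]:p[0]+1],cv2.COLOR_RGB2HSV)[0,0])
a=cv2.resize(f[155:320,150:320],(510,495),interpolation=cv2.INTER_CUBIC)
b=cv2.resize(f[115:205,325:390],(286,396),interpolation=cv2.INTER_CUBIC)
cv2.imwrite("pics/cr.png",np.hstack([a,cv2.copyMakeBorder(b,0,99,0,0,0)])[:,:,::-1])
g=cv2.resize(s["frame"][265:365,270:345],(450,600),interpolation=cv2.INTER_CUBIC); cv2.imwrite("pics/crs.png",g[:,:,::-1])
E
```

```text
(np.float64(89.8), np.float64(30.5), [0.514, 0.1578], 96.3, [278.0, 237.0])
(np.float64(108.4), np.float64(30.2), [0.4217, 0.3478], -97.9, [198.0, 274.0])
(np.float64(116.4), np.float64(29.1), [0.5058, 0.3447], 92.4, [201.0, 239.0])
(np.float64(134.0), np.float64(33.5), [0.6027, 0.1658], -100.9, [275.0, 201.0])
(np.float64(145.9), np.float64(29.2), [0.4293, 0.1597], 97.2, [276.0, 272.0])
wood [ 17 116 244]
blk [ 0 17 44]
board [ 14 169 204]
tray [ 25   7 233]
crate [ 14 166 213]
pin [ 35   7 235]
```

View pics/cr.png

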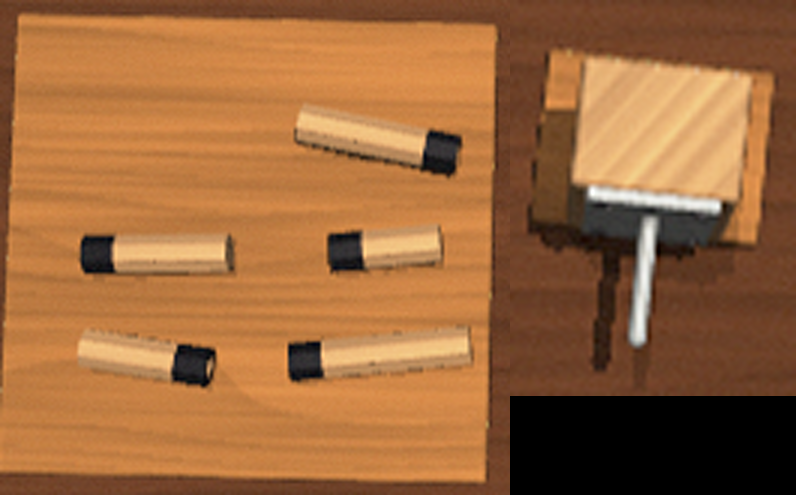

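View pics/crs.png

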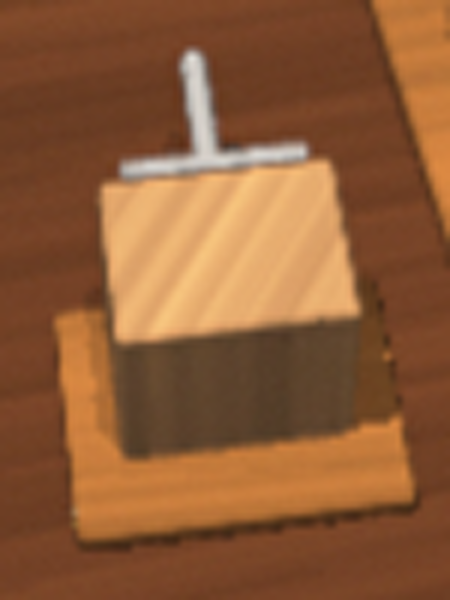

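The crop confirms five handles. By measured length a=(278,237), b=(198,274), c=(201,239), d=(275,201), e=(276,272), each with a black collar. In the top view the pin tip is near (353.8,192.5) and its root near (356.5,164). In the scene view the tip is near (302,274.5).

```bash
python3 - <<'E'
from h import *
c=cam(); s=cam("scene"); f=c["frame"]
# pin centreline from mask rows
x0,y0,x1,y1=340,166,372,198;k=8
im=cv2.resize(f[y0:y1,x0:x1],None,fx=k,fy=k,interpolation=cv2.INTER_CUBIC); h=cv2.cvtColor(im,cv2.COLOR_RGB2HSV)
m=((h[...,2]>150)&(h[...,1]<60)).astype(np.uint8)
q=max(cv2.findContours(m,0,1)[0],key=cv2.contourArea); b=np.zeros_like(m); cv2.drawContours(b,[q],-1,1,-1)
ys=np.unique(np.nonzero(b)[0]); xs=np.array([np.nonzero(b[y])[0].mean() for y in ys]); sel=(ys>ys.max()-160)&(ys<ys.max()-15)
p=np.polyfit(ys[sel],xs[sel],1); up=lambda v:(np.array(v)+.5)/k-.5+[x0,y0]
tip=up((np.polyval(p,ys.max()),ys.max())); mid=up((np.polyval(p,ys.max()-140),ys.max()-140)); print("tip px",tip,mid,"width px",b.sum(1)[ys[sel]].mean()/k)
T=onz(c,tip,.07);M=onz(c,mid,.07);print("tip",T,"yaw",np.degrees(np.arctan2(*(M-T)[1::-1])))
print("tri",tri(c,tip,s,(302,274.2)))
u=lambda X,Y:np.array([325+(X-510+.5)/4.4-.5,115+(Y+.5)/4.4-.5])
for P in [(583,57),(756,72),(738,200),(572,185)]: print("block top",onz(c,u(*P),.1).round(4))
for P in [(587,190),(721,208)]: print("plate",onz(c,u(*P),.1).round(4))
h=cv2.cvtColor(f,cv2.COLOR_RGB2HSV)
for n,roi,mk,z in (("tray",(405,160,497,250),(h[...,1]<60)&(h[...,2]>150),.005),("crate",(400,246,497,335),(h[...,2]>150),.005),("crateout",(400,246,497,335),(h[...,2]>113),.042)):
    b=np.zeros(h.shape[:2],np.uint8); b[roi[1]:roi[3],roi[0]:roi[2]]=mk[roi[1]:roi[3],roi[0]:roi[2]]
    b=cv2.morphologyEx(b,cv2.MORPH_OPEN,np.ones((3,3)))
    q=max(cv2.findContours(b,0,1)[0],key=cv2.contourArea); B=cv2.boxPoints(cv2.minAreaRect(q)); W=np.array([onz(c,p,z)[:2] for p in B])
    print(n,B.round(1).tolist(),W.round(3).tolist(),"c",W.mean(0).round(4),[np.linalg.norm(W[i]-W[i-1]).round(4) for i in (1,2)])
E
```

```text
tip px [353.29815019 192.8125    ] [355.25930433 175.3125    ] width px 3.0824652777777777
tip [ 0.62005041 -0.02189436  0.07      ] yaw -5.287307086887254
tri (array([ 0.62017   , -0.02217368,  0.06903164]), np.float64(0.0004587934242033389))
block top [0.7659 0.0105 0.1   ]
block top [ 0.7599 -0.0803  0.1   ]
block top [ 0.6918 -0.0719  0.1   ]
block top [0.6978 0.0149 0.1   ]
plate [0.6953 0.007  0.1   ]
plate [ 0.6874 -0.0631  0.1   ]
tray [[415.0, 171.0], [482.0, 171.0], [482.0, 242.0], [415.0, 242.0]] [[0.69, -0.179], [0.694, -0.347], [0.515, -0.347], [0.512, -0.181]] c [ 0.6027 -0.2634] [np.float64(0.1678), np.float64(0.1781)]
crate [[413.0, 324.0], [413.0, 254.0], [477.0, 254.0], [477.0, 324.0]] [[0.31, -0.178], [0.482, -0.176], [0.485, -0.335], [0.314, -0.335]] c [ 0.3978 -0.2559] [np.float64(0.1718), np.float64(0.1585)]
crateout [[413.0, 250.0], [477.0, 250.0], [477.0, 324.0], [413.0, 324.0]] [[0.49, -0.169], [0.493, -0.322], [0.317, -0.323], [0.314, -0.171]] c [ 0.4037 -0.2463] [np.float64(0.1534), np.float64(0.1758)]
```

```bash
python3 - <<'E'
from h import *
c=cam()
for p in [(450,289),(411.5,250.5),(488.5,327.5)]: print(onz(c,p,.042).round(4))
a=cv2.resize(c["frame"][155:340,400:500],(400,740),interpolation=cv2.INTER_CUBIC)[:600]; a=cv2.resize(c["frame"][240:335,400:500],(600,570),interpolation=cv2.INTER_CUBIC)
cv2.imwrite("pics/crate.png",a[:,:,::-1])
go(.514,.158,.12,96.3)
E
```

```text
[ 0.3988 -0.2582  0.042 ]
[ 0.4887 -0.1655  0.042 ]
[ 0.3098 -0.3501  0.042 ]
go shift [ 8.89 -7.6   2.04] turn [ -0.    -0.   -10.45] pos [ 0.2173 -0.4778  0.2421] rpy [-180.     0.    24.5] w 0.0854 t 0.3
```

View pics/crate.png

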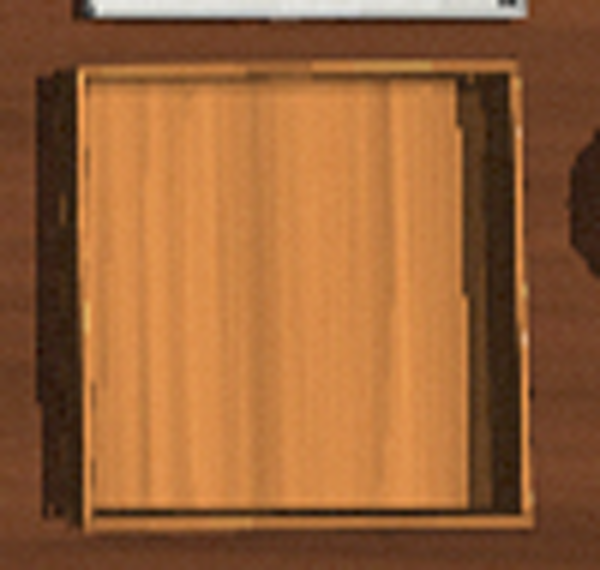

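Crate rim corners in the top view are (413,251), (487,250), (489,328), (414,328), so its centre is about (0.398,-0.259). The tray centre is about (0.603,-0.263). Now moving to handle a.

```bash
python3 -m handwheel '.74 -.63 0 0 0 0 0;.74 -.63 0 0 0 0 0;.74 -.63 0 0 0 0 0;.74 -.63 0 0 0 0 0;.74 -.63 0 0 0 0 0'; python3 -m handwheel '.74 -.63 0 0 0 0 0;.74 -.63 0 0 0 0 0;.74 -.63 0 0 0 0 0;.74 -.63 0 0 0 0 0;.74 -.63 0 0 0 0 0' >/dev/null;  python3 -m handwheel '.74 -.63 0 0 0 0 0;.74 -.63 0 0 0 0 0;0 0 0 0 0 -1 0;0 0 0 0 0 -1 0;0 0 0 0 0 -1 0' >/dev/null; python3 -m handwheel '0 0 0 0 0 -1 0;0 0 0 0 0 -1 0;0 0 0 0 0 -1 0;0 0 0 0 0 -1 0;0 0 0 0 0 -1 0' >/dev/null;python3 -m handwheel '0 0 0 0 0 -1 0;0 0 0 0 0 -1 0;0 0 0 0 0 -.45 0;0 0 0 0 0 0 0'; python3 -c "
from h import *
go(.514,.158,.12,96.3)
c=cam('wrist');cv2.imwrite('pics/w.png',c['frame'][:,:,::-1])"
```

```text
clock: 0.98
tool_pos: [0.3416, -0.2123, 0.2425]
orientation: [3.141, -0.001, 0.426]
force: [0.6, -0.9, 0.4]
gripper_width: 0.0853
grasp_force: 0.0
clock: 3.35
tool_pos: [0.5145, 0.1556, 0.2422]
orientation: [-3.141, 0.0, 1.68]
force: [-0.3, 1.2, 0.5]
gripper_width: 0.0855
grasp_force: 0.0
go shift [ 0.04 -0.    2.04] turn [-0.  0. -0.] pos [0.5145 0.1556 0.2422] rpy [-180.     0.    96.3] w 0.0855 t 3.4
```

```bash
python3 -m handwheel '.04 0 .8 0 0 0 0;0 0 .8 0 0 0 0;0 0 .8 0 0 0 0;0 0 .6 0 0 0 0;0 0 .3 0 0 0 0';python3 -m handwheel '0 0 .32 0 0 0 0; 0 0 0 0 0 0 .4;0 0 0 0 0 0 .7;0 0 0 0 0 0 1;0 0 0 0 0 0 1'; python3 -m handwheel '0 0 0 0 0 0 1;0 0 0 0 0 0 1;0 0 0 0 0 0 1'; python3 -m handwheel '0 0 -.8 0 0 0 1;0 0 -.8 0 0 0 1;0 0 -.8 0 0 0 1;0 0 0 0 0 0 1'
python3 - <<'E'
from h import *
go(.514,.158,.172,96.3)
c=cam(); 
for h in handles(c): print(h)
w=cam("wrist"); cv2.imwrite("pics/g1.png",np.hstack([cv2.resize(w["frame"],(400,300)),cv2.resize(cam("scene")["frame"][120:330,280:500],(400,300))])[:,:,::-1])
E
```

```text
clock: 4.03
tool_pos: [0.5129, 0.1575, 0.0419]
orientation: [-3.138, 0.001, 1.68]
force: [0.2, 0.6, -0.1]
gripper_width: 0.0854
grasp_force: 0.0
clock: 4.65
tool_pos: [0.5152, 0.1582, 0.0264]
orientation: [3.139, -0.0, 1.681]
force: [-1.3, -0.4, 4.5]
gripper_width: 0.0286
grasp_force: 60.1
clock: 5.03
tool_pos: [0.5152, 0.1583, 0.0264]
orientation: [3.139, -0.0, 1.681]
force: [-0.5, 0.0, 5.4]
gripper_width: 0.0289
grasp_force: 60.2
clock: 5.52
tool_pos: [0.5163, 0.1586, 0.1734]
orientation: [3.134, -0.001, 1.681]
force: [0.5, 0.7, -0.8]
gripper_width: 0.0283
grasp_force: 59.6
go shift [-0.01 -0.04  0.02] turn [ 0.06 -0.01 -0.  ] pos [0.5163 0.1586 0.1734] rpy [ 1.796e+02 -1.000e-01  9.630e+01] w 0.0283 t 5.5
(np.float64(156.9), np.float64(81.9), [0.6418, 0.1548], -160.3, [280.0, 186.0])
(np.float64(160.8), np.float64(18.7), [0.6034, 0.368], -166.9, [193.0, 199.0])
(np.float64(246.2), np.float64(58.9), [0.4486, 0.122], 20.0, [292.0, 265.0])
```

View pics/g1.png

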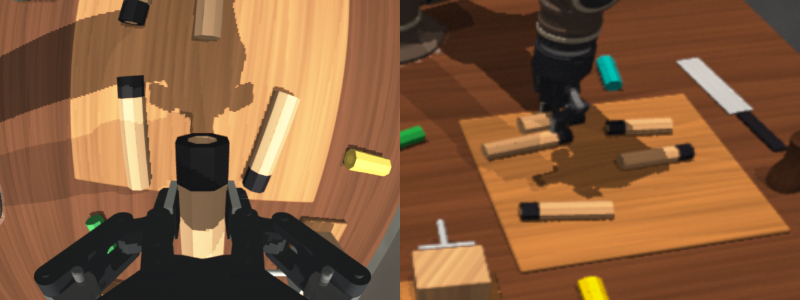

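Wrist view (left): the held handle is upright between the pads, with the collar and bore open at about (203,140). The scene view shows the others undisturbed. Turning towards the gauge.

```bash
python3 -m handwheel '0 0 -.3 0 0 1 1;0 0 0 0 0 1 1;0 0 0 0 0 1 1;0 0 0 0 0 1 1;0 0 0 0 0 1 1' >/dev/null; python3 -m handwheel '0 0 0 0 0 1 1;0 0 0 0 0 1 1;0 0 0 0 0 1 1;0 0 0 0 0 1 1;0 0 0 0 0 1 1' >/dev/null; python3 -m handwheel '0 0 0 0 0 1 1;0 0 0 0 0 1 1;0 0 0 0 0 1 1;0 0 0 0 0 1 1;0 0 0 0 0 .8 1'; python3 -c "
from h import *
go(.556,-.016,.0695,-5.3)"
```

```text
clock: 7.55
tool_pos: [0.5287, 0.0537, 0.1849]
orientation: [-3.061, 0.017, 0.059]
force: [0.3, 0.6, -0.7]
gripper_width: 0.0284
grasp_force: 59.5
go shift [0.42 1.34 1.82] turn [-0.66  0.19  1.26] pos [0.5287 0.0537 0.1849] rpy [-175.4    1.     3.4] w 0.0284 t 7.5
```

```bash
python3 -m handwheel '0 0 0 0 0 0 1;0 0 0 0 0 0 1'; python3 -c "
from h import *
print(r.state()['joints'].round(3))
go(.556,-.016,.0695,-5.3)"
```

```text
clock: 7.8
tool_pos: [0.529, 0.0552, 0.1859]
orientation: [-3.061, 0.015, 0.062]
force: [0.3, 0.5, -1.2]
gripper_width: 0.0286
grasp_force: 59.6
[ 0.061  0.156 -0.13   1.3    0.08   3.141]
go shift [0.41 1.36 1.83] turn [-0.66  0.18  1.28] pos [0.529  0.0552 0.1859] rpy [-175.4    0.9    3.6] w 0.0286 t 7.8
```

The wrist joint hit its limit (yaw = j1 − j6 + π), so I'll go round the other way.

```bash
python3 -m handwheel '0 0 0 0 0 -1 1;0 0 0 0 0 -1 1;0 0 0 0 0 -1 1;0 0 0 0 0 -1 1;0 0 0 0 0 0 1'; python3 -c "
from h import *
go(.5,.02,.2,60)"
```

```text
clock: 8.43
tool_pos: [0.5293, 0.056, 0.1867]
orientation: [-3.064, -0.025, 0.541]
force: [0.1, -0.0, -0.2]
gripper_width: 0.0288
grasp_force: 59.5
go shift [-0.72  0.24 -0.26] turn [-0.58 -0.36 -4.21] pos [0.5293 0.056  0.1867] rpy [-175.6   -1.4   31. ] w 0.0288 t 8.4
```

```bash
python3 -m handwheel '-.1 0 0 -.116 -.072 -.842 1;-.1 0 0 -.116 -.072 -.842 1;0 0 0 -.116 -.072 -.842 1;0 0 0 -.116 -.072 -.842 1;0 0 0 -.116 -.072 -.842 1'
for i in 1; do python3 -m handwheel '0 0 0 0 0 -1 1;0 0 0 0 0 -1 1;0 0 0 0 0 -1 1;0 0 0 0 0 -1 1;0 0 0 0 0 -1 1'; python3 -m handwheel '0 0 0 0 0 -1 1;0 0 0 0 0 -1 1;0 0 0 0 0 -1 1;0 0 0 0 0 -1 1;0 0 0 0 0 -1 1' >/dev/null; python3 -m handwheel '0 0 0 0 0 -1 1;0 0 0 0 0 -1 1;0 0 0 0 0 -1 1;0 0 0 0 0 -1 1;0 0 0 0 0 -1 1' >/dev/null; python3 -m handwheel '0 0 0 0 0 -1 1;0 0 0 0 0 -1 1;0 0 0 0 0 -1 1;0 0 0 0 0 -1 1;0 0 0 0 0 -1 1' >/dev/null; python3 -m handwheel '0 0 0 0 0 -1 1;0 0 0 0 0 -1 1;0 0 0 0 0 -1 1;0 0 0 0 0 -1 1;0 0 0 0 0 -1 1' >/dev/null; python3 -m handwheel '0 0 0 0 0 -1 1;0 0 0 0 0 -1 1;0 0 0 0 0 -1 1;0 0 0 0 0 -1 1;0 0 0 0 0 -1 1'; done
python3 -c "
from h import *
go(.55,-.016,.15,-5.3)"
```

```text
clock: 9.05
tool_pos: [0.5194, 0.0489, 0.1866]
orientation: [3.141, -0.0, 1.048]
force: [-0.3, 0.9, -0.8]
gripper_width: 0.0286
grasp_force: 59.5
clock: 9.68
tool_pos: [0.5194, 0.0489, 0.1865]
orientation: [3.141, -0.0, 1.649]
force: [0.5, -0.3, 0.0]
gripper_width: 0.0293
grasp_force: 39.8
clock: 12.8
tool_pos: [0.5194, 0.0489, 0.1866]
orientation: [-3.141, 0.0, -1.634]
force: [-0.7, 0.1, -1.0]
gripper_width: 0.0287
grasp_force: 64.9
go shift [ 1.05 -0.58  0.61] turn [-1.000e-02 -0.000e+00 -1.285e+01] pos [0.5194 0.0489 0.1866] rpy [-180.     0.   -93.6] w 0.0287 t 12.8
```

```bash
python3 -m handwheel '0 0 0 0 0 -1 1;0 0 0 0 0 -1 1;0 0 0 0 0 -1 1;0 0 0 0 0 -1 1;0 0 0 0 0 -1 1'; python3 -m handwheel '.21 -.12 .12 0 0 -.8 1;.21 -.12 .12 0 0 -.8 1;.21 -.12 .12 0 0 -.8 1;.21 -.12 .12 0 0 -.8 1;.21 -.12 .12 0 0 -.8 1' ; python3 -m handwheel '0 0 0 0 0 -.8 1;0 0 0 0 0 -.8 1;0 0 0 0 0 -.8 1;0 0 0 0 0 -.8 1;0 0 0 0 0 -.65 1'
python3 - <<'E'
from h import *
go(.556,-.016,.0695,-5.3); print(r.state()['joints'].round(3))
w=cam("wrist"); cv2.imwrite("pics/g2.png",np.hstack([cv2.resize(w["frame"],(400,300)),cv2.resize(cam("scene")["frame"][120:330,200:420],(400,300))])[:,:,::-1])
E
```

```text
clock: 13.42
tool_pos: [0.5194, 0.0489, 0.1866]
orientation: [-3.141, -0.0, -1.034]
force: [0.6, -0.3, -1.2]
gripper_width: 0.0291
grasp_force: 64.9
clock: 14.05
tool_pos: [0.5881, 0.0258, 0.1504]
orientation: [-3.141, -0.0, -0.555]
force: [-0.5, 0.0, -0.7]
gripper_width: 0.0286
grasp_force: 64.9
clock: 14.68
tool_pos: [0.5876, 0.026, 0.1506]
orientation: [-3.141, -0.001, -0.093]
force: [1.1, 0.5, -0.1]
gripper_width: 0.0287
grasp_force: 64.9
go shift [-0.46  0.75  1.35] turn [-0.   -0.   -0.01] pos [0.5876 0.026  0.1506] rpy [-180.    -0.    -5.3] w 0.0287 t 14.7
[ 0.044  0.258 -0.079  1.233  0.    -3.004]
```

View pics/g2.png

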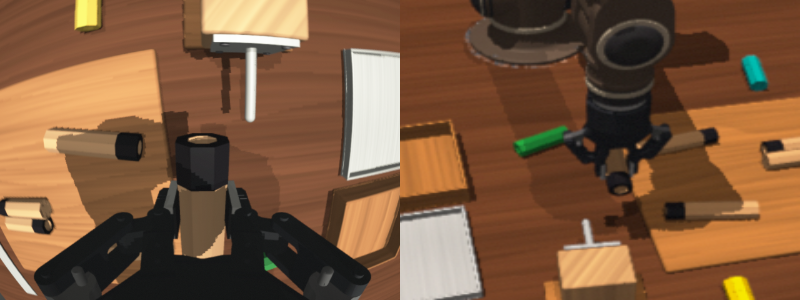

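Wrist view: the handle is gripped as before, mouth at (203,140) in the half-scale picture and unchanged after the brief slackening. The pin tip shows at (250,118), to the right of the mouth. Moving to pre-insert.

```bash
cat >> h.py <<'E'
def wray(c,p):
    R=cv2.Rodrigues(c["rvec"])[0]; v=np.array([p[0]-c["cx"],p[1]-c["cy"]]); n=np.hypot(*v); a=n/c["fx"]
    return -R.T@c["tvec"],R.T@np.array([*(v/n*np.sin(a)),np.cos(a)])
def wonz(c,p,z):
    o,d=wray(c,p); return o+d*(z-o[2])/d[2]
E
python3 -m handwheel '-.15 .25 .2 0 0 0 1;-.15 .25 .2 0 0 0 1;-.16 .25 .35 0 0 0 1;0 0 .4 0 0 0 1;0 0 .2 0 0 0 1';python3 -m handwheel '0 0 0 0 0 0 1'
python3 - <<'E'
from h import *
go(.556,-.016,.0695,-5.3)
w=cam("wrist"); f=w["frame"]; cv2.imwrite("pics/w2.png",f[:,:,::-1]); print({k:v for k,v in w.items() if k!="frame"})
k=4;x0,y0,x1,y1=265,130,385,260
a=cv2.resize(f[y0:y1,x0:x1],None,fx=k,fy=k,interpolation=cv2.INTER_CUBIC)
c=cam("scene"); b=cv2.resize(c["frame"][215:315,270:330],(312,520),interpolation=cv2.INTER_CUBIC)
cv2.imwrite("pics/g3.png",np.hstack([a,b])[:,:,::-1])
E
```

```text
clock: 15.4
tool_pos: [0.5554, -0.0167, 0.0686]
orientation: [-3.141, 0.001, -0.097]
force: [-0.2, 0.3, -1.5]
gripper_width: 0.0284
grasp_force: 64.9
clock: 15.52
tool_pos: [0.5557, -0.0166, 0.0691]
orientation: [-3.141, 0.001, -0.095]
force: [0.0, 0.5, -0.8]
gripper_width: 0.0283
grasp_force: 64.9
go shift [ 0.   -0.01 -0.01] turn [-0.    0.01 -0.02] pos [ 0.5557 -0.0166  0.0691] rpy [-180.     0.    -5.5] w 0.0283 t 15.5
{'fx': 371.64829954431775, 'fy': 371.64829954431775, 'cx': 323.48890291094284, 'cy': 235.89385186081435, 'rvec': array([-1.95932695,  2.15456972,  0.34125033]), 'tvec': array([0.0372063 , 0.54040308, 0.38650982])}
```

View pics/g3.png

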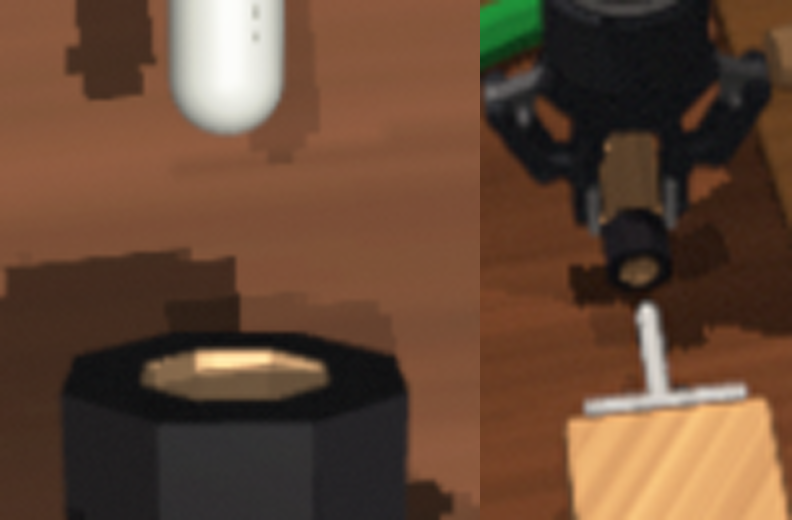

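Crop: the pin axis is at column 228 and the bore centre at 236, about 0.7 mm apart and well within clearance. The scene view also shows them in line. Sliding on.

```bash
python3 -m handwheel '.15 -.01 -.01 0 0 0 1;.2 0 0 0 0 0 1;.15 0 0 0 0 0 1';python3 -m handwheel '.2 0 0 0 0 0 1;.2 0 0 0 0 0 1;.2 0 0 0 0 0 1;.1 0 0 0 0 0 1'; python3 -m handwheel '.1 0 0 0 0 0 1;.05 0 0 0 0 0 1;0 0 0 0 0 0 1'
python3 -c "
from h import *
go(.6459,-.0244,.07,-5.3)"
```

```text
clock: 16.0
tool_pos: [0.5875, -0.0192, 0.0708]
orientation: [-3.141, -0.002, -0.095]
force: [0.5, 0.2, -0.8]
gripper_width: 0.0286
grasp_force: 64.9
clock: 16.5
tool_pos: [0.6287, -0.0233, 0.0703]
orientation: [-3.141, -0.001, -0.095]
force: [0.4, 0.7, -0.4]
gripper_width: 0.0285
grasp_force: 64.9
clock: 16.88
tool_pos: [0.6369, -0.024, 0.0705]
orientation: [-3.141, -0.001, -0.095]
force: [-0.7, -0.9, -0.6]
gripper_width: 0.0284
grasp_force: 64.9
go shift [ 0.15 -0.01  0.01] turn [-0.   -0.01 -0.02] pos [ 0.6369 -0.024   0.0705] rpy [-1.8e+02 -1.0e-01 -5.4e+00] w 0.0284 t 16.9
```

Gap is now about 9 mm. Creeping with 2 mm rows.

```bash
python3 -m handwheel '.04 0 0 0 0 0 1;.04 0 0 0 0 0 1;.03 0 0 0 0 0 1'; python3 -m handwheel '.02 0 0 0 0 0 1;0 0 0 0 0 0 1'; python3 -m handwheel '.02 0 0 0 0 0 1;0 0 0 0 0 0 1'; python3 -c "
from h import *
go(.6459,-.0244,.07,-5.3)"
```

```text
clock: 17.25
tool_pos: [0.6435, -0.0246, 0.0706]
orientation: [-3.141, -0.001, -0.095]
force: [0.0, 0.9, -0.3]
gripper_width: 0.0284
grasp_force: 64.9
clock: 17.5
tool_pos: [0.6447, -0.0248, 0.0705]
orientation: [-3.141, -0.001, -0.095]
force: [-0.2, -0.6, -1.1]
gripper_width: 0.0284
grasp_force: 64.9
clock: 17.75
tool_pos: [0.6459, -0.0249, 0.0705]
orientation: [-3.141, -0.001, -0.095]
force: [-0.4, 0.3, -1.0]
gripper_width: 0.0287
grasp_force: 64.9
go shift [ 0.   -0.01  0.01] turn [-0.   -0.01 -0.02] pos [ 0.6459 -0.0249  0.0705] rpy [-1.8e+02 -1.0e-01 -5.4e+00] w 0.0287 t 17.8
```

```bash
python3 -m handwheel '.02 0 0 0 0 0 1;0 0 0 0 0 0 1'|grep -E "tool_pos|force:"; python3 -m handwheel '.02 0 0 0 0 0 1;0 0 0 0 0 0 1'|grep -E "tool_pos|force:"
```

```text
tool_pos: [0.6471, -0.025, 0.0706]
force: [0.8, -0.7, -0.5]
grasp_force: 64.9
tool_pos: [0.6473, -0.025, 0.0704]
force: [-5.2, 0.5, 2.4]
grasp_force: 65.2
```

Contact at x=0.6473 with −5 N, so handle a goes fully home. Holding briefly, then backing off.

```bash
python3 -m handwheel '.01 0 0 0 0 0 1;0 0 0 0 0 0 1;0 0 0 0 0 0 1;0 0 0 0 0 0 1'|grep -E "tool_pos|force:"; python3 -m handwheel '-.3 0 0 0 0 0 1;-.4 0 0 0 0 0 1;-.4 0 0 0 0 0 1;-.5 0 0 0 0 0 1;-.5 0 0 0 0 0 1'|grep -E "tool_pos|force:"; python3 -m handwheel '0 0 -.8 0 0 0 1;0 0 -.8 0 0 0 1;0 0 -.1 0 0 0 1;0 0 0 0 0 0 1'|grep -E "tool_pos|force:"; python3 -c "
from h import *
go(.555,-.263,.165,-90)"
```

```text
tool_pos: [0.6473, -0.025, 0.0703]
force: [-7.8, 0.2, 2.9]
grasp_force: 65.4
tool_pos: [0.5232, -0.0132, 0.0706]
force: [-0.4, -0.2, -0.6]
grasp_force: 64.9
tool_pos: [0.5238, -0.0133, 0.1727]
force: [0.3, -0.4, -1.0]
grasp_force: 64.9
go shift [0.91 4.09 0.13] turn [-0.02 -0.02 12.3 ] pos [ 0.5238 -0.0133  0.1727] rpy [-180.    -0.2   -5.4] w 0.0283 t 19.9
```

```bash
python3 -m handwheel '.18 .82 0 0 0 0 1;.18 .82 0 0 0 0 1;.18 .82 0 0 0 0 1;.18 .82 0 0 0 0 1;.18 .82 0 0 0 0 1'>/dev/null; python3 -m handwheel '0 0 0 0 0 .9 1;0 0 0 0 0 .9 1;0 0 0 0 0 .9 1;0 0 0 0 0 .9 1;0 0 0 0 0 .9 1'>/dev/null;python3 -m handwheel '0 0 0 0 0 .9 1;0 0 0 0 0 .9 1;0 0 0 0 0 .9 1;0 0 0 0 0 .9 1;0 0 0 0 0 .9 1'>/dev/null;python3 -m handwheel '0 0 0 0 0 .9 1;0 0 0 0 0 .9 1;0 0 0 0 0 .9 1;0 0 0 0 0 .6 1;0 0 0 0 0 0 1'|grep tool_pos; python3 -c "
from h import *
go(.555,-.263,.021,-90)"
```

```text
tool_pos: [0.5597, -0.1667, 0.1789]
go shift [ 1.39 -0.19  2.75] turn [ 0.11 -0.64 -1.31] pos [ 0.5597 -0.1667  0.1789] rpy [179.6  -4.4 -99. ] w 0.0287 t 22.4
```

```bash
python3 -m handwheel '.4 -.05 0 .04 -.21 -.44 1;.4 -.05 0 .04 -.21 -.44 1;.4 -.05 0 .03 -.22 -.43 1;.1 0 .1 0 0 0 1;0 0 0 0 0 0 1'|grep tool_pos; python3 -c "
from h import *
go(.555,-.263,.021,-90)"
```

```text
tool_pos: [0.5605, -0.2444, 0.1755]
go shift [0.31 0.09 2.57] turn [ 0.02  0.01 -0.01] pos [ 0.5605 -0.2444  0.1755] rpy [ 1.799e+02  1.000e-01 -9.000e+01] w 0.029 t 23.0
```

```bash
python3 -m handwheel '.3 .09 .4 0 0 0 1;0 0 .7 0 0 0 1;0 0 .7 0 0 0 1;0 0 .4 0 0 0 1;0 0 .2 0 0 0 1'|grep tool_pos; python3 -m handwheel '0 0 .1 0 0 0 1;0 0 .05 0 0 0 1;0 0 0 0 0 0 1'| grep -E "tool_pos|^force:"
```

```text
tool_pos: [0.5547, -0.2607, 0.0309]
tool_pos: [0.5559, -0.2622, 0.0242]
force: [0.4, 0.1, -0.7]
```

```bash
python3 -m handwheel '0 0 .05 0 0 0 1;0 0 0 0 0 0 1'| grep -E "tool_pos|^force:"; python3 -m handwheel '0 0 0 0 0 0 .55;0 0 0 0 0 0 .5;0 0 0 0 0 0 .5'| grep -E "tool_pos|^force:|width"; python3 -m handwheel '0 0 -.4 0 0 0 .5;0 0 -.8 0 0 0 .5;0 0 -.8 0 0 0 0;0 0 -.8 0 0 0 0; 0 0 0 0 0 0 0'| grep -E "tool_pos|width"; python3 -c "
from h import *
go(.4217,.3478,.2,82)
c=cam()
for h in handles(c): print(h)
c=cam()
for h in handles(c,(405,160,497,250),.02): print(h)"
```

```text
tool_pos: [0.5554, -0.2622, 0.0205]
force: [0.8, 0.1, -0.5]
tool_pos: [0.5555, -0.2621, 0.0205]
force: [-0.0, 0.5, 0.4]
gripper_width: 0.0426
tool_pos: [0.5574, -0.2632, 0.1933]
gripper_width: 0.0852
go shift [-10.18   2.26  -0.15] turn [ 2.000e-02 -9.000e-02 -2.501e+01] pos [ 0.5574 -0.2632  0.1933] rpy [-1.796e+02 -1.000e-01 -9.000e+01] w 0.0852 t 25.2
(np.float64(116.2), np.float64(61.3), [0.4907, 0.3446], -90.3, [200.0, 245.0])
(np.float64(133.7), np.float64(33.4), [0.6028, 0.1656], -100.9, [275.0, 201.0])
(np.float64(145.9), np.float64(29.5), [0.4293, 0.1597], 97.1, [276.0, 272.0])
(np.float64(226.7), np.float64(194.8), [0.592, -0.2643], -88.7, [450.0, 210.0])
```

```bash
python3 - <<'E'
from h import *
f=cam()["frame"]
a=cv2.resize(f[215:300,160:245],(595,595),interpolation=cv2.INTER_CUBIC)
cv2.imwrite("pics/b1.png",a[:,:,::-1])
E
```

```text
(no output)
```

View pics/b1.png

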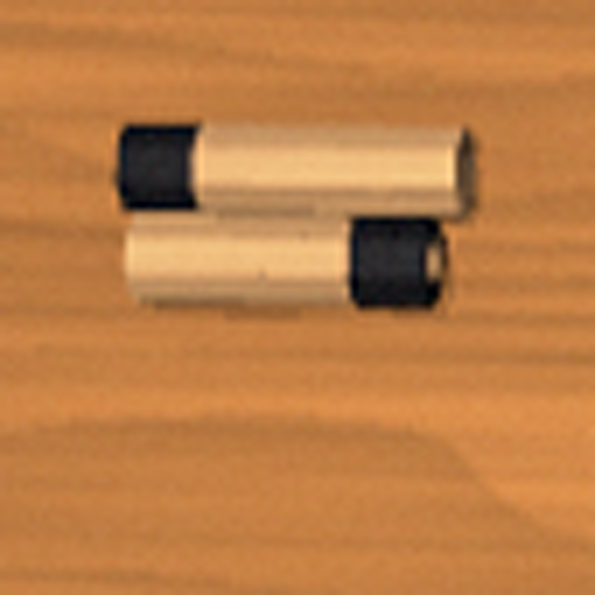

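Crop: handle b has been knocked. It now lies right alongside c (b centre near px (200,252), collar to the right; c centre near (202,239)). I'll push c endwise (+y) from its protruding plain end to free b.

```bash
python3 - <<'E'
from h import *
c=cam(); u=lambda X,Y:(160+(X+.5)/7-.5,215+(Y+.5)/7-.5)
print("c",[onz(c,u(*p),.027).round(4) for p in [(118,168),(472,170)]]); print("b",[onz(c,u(*p),.027).round(4) for p in [(127,262),(447,263)]])
go(.513,.262,.2,0)
E
```

```text
c [array([0.5059, 0.4033, 0.027 ]), array([0.5079, 0.2805, 0.027 ])]
b [array([0.4733, 0.3989, 0.027 ]), array([0.4754, 0.288 , 0.027 ])]
go shift [-8.73  0.7  -0.2 ] turn [  0.     0.03 -13.09] pos [ 0.5549 -0.262   0.1869] rpy [ 1.799e+02  1.000e-01 -9.000e+01] w 0.0855 t 25.4
```

```bash
python3 -m handwheel '-.87 .07 0 0 0 0 0;-.87 .07 0 0 0 0 0;-.87 .07 0 0 0 0 .5;-.87 .07 0 0 0 0 1;-.87 .07 0 0 0 0 1'>/dev/null;python3 -m handwheel '-.87 .07 0 0 0 0 1;-.87 .07 0 0 0 0 1;-.87 .07 0 0 0 0 1;-.87 .07 0 0 0 0 1;-.87 .07 0 0 0 0 1'>/dev/null;python3 -m handwheel '0 0 0 0 0 -.95 1;0 0 0 0 0 -.95 1;0 0 0 0 0 -.95 1;0 0 0 0 0 -.95 1;0 0 0 0 0 -.95 1'>/dev/null;python3 -m handwheel '0 0 0 0 0 -.95 1;0 0 0 0 0 -.95 1;0 0 0 0 0 -.95 1;0 0 0 0 0 -.95 1;0 0 0 0 0 -.95 1'>/dev/null;python3 -m handwheel '0 0 0 0 0 -.9 1;0 0 0 0 0 -.9 1;0 0 0 0 0 -.9 1;0 0 0 0 0 -.8 1;0 0 0 0 0 0 1'|grep tool_pos;python3 -c "
from h import *
go(.513,.256,.03,0)"
```

```text
tool_pos: [0.5127, 0.2594, 0.1874]
go shift [0.01 0.06 2.62] turn [ 0.    0.02 -0.1 ] pos [0.5127 0.2594 0.1874] rpy [180.    0.2  -0.7] w -0.0002 t 28.6
```

```bash
python3 -m handwheel '0 .06 .8 0 0 0 1;0 0 .8 0 0 0 1;0 0 .6 0 0 0 1;0 0 .4 0 0 0 1;0 0 0 0 0 0 1'|grep -E "tool_pos|^force:";python3 -m handwheel '0 -.2 0 0 0 0 1;0 -.2 0 0 0 0 1;0 -.2 0 0 0 0 1;0 -.2 0 0 0 0 1;0 -.2 0 0 0 0 1'|grep -E "tool_pos|^force:";python3 -m handwheel '0 -.2 0 0 0 0 1;0 0 0 0 0 0 1;0 .1 -.5 0 0 0 1;0 0 -.8 0 0 0 0;0 0 -.8 0 0 0 0'|grep -E "tool_pos|^force:";python3 -m handwheel '.5 .8 0 0 0 0 0;.5 .8 0 0 0 0 0;.5 .8 0 0 0 0 0;0 .8 0 0 0 0 0; 0 0 0 0 0 0 0'|grep -E "tool_pos|^force:"
python3 - <<'E'
from h import *
c=cam()
for h in handles(c): print(h)
go(.475,.3,.13,91)
a=cv2.resize(c["frame"][215:300,145:245],(595,506),interpolation=cv2.INTER_CUBIC)
cv2.imwrite("pics/b2.png",a[:,:,::-1])
E
```

```text
tool_pos: [0.5112, 0.2553, 0.0302]
force: [0.2, 0.2, 0.3]
tool_pos: [0.5139, 0.3173, 0.0332]
force: [-0.2, 0.0, -0.1]
tool_pos: [0.5137, 0.3217, 0.16]
force: [0.2, 0.9, -0.7]
tool_pos: [0.602, 0.1259, 0.1586]
force: [0.2, 0.6, -0.4]
(np.float64(108.4), np.float64(30.6), [0.4752, 0.3451], -90.0, [200.0, 252.0])
(np.float64(113.8), np.float64(30.1), [0.5046, 0.4068], 91.8, [175.0, 239.0])
(np.float64(284.1), np.float64(16.9), [0.4643, 0.2561], -172.6, [236.0, 257.0])
go shift [-2.15 -2.84  0.48] turn [-1.000e-02 -0.000e+00 -1.335e+01] pos [0.6019 0.1277 0.1587] rpy [-179.9    0.    -0.8] w 0.0852 t 31.1
```

View pics/b2.png

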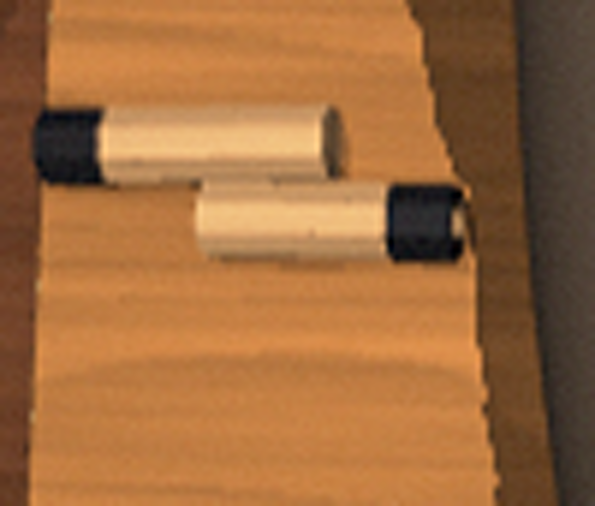

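b's collared half is now free of c, with exposed y from about 0.294 to 0.349. I'll grip it there at y=0.320, tool yaw −90.

```bash
python3 -m handwheel '-.43 -.64 0 0 0 0 0;-.43 -.64 0 0 0 0 0;-.43 -.64 0 0 0 0 0;-.43 -.64 0 0 0 0 0;-.43 -.64 0 0 0 0 0'>/dev/null;python3 -m handwheel '0 0 0 0 0 .95 0;0 0 0 0 0 .95 0;0 0 0 0 0 .95 0;0 0 0 0 0 .95 0;0 0 0 0 0 .95 0'>/dev/null;python3 -m handwheel '0 0 0 0 0 .95 0;0 0 0 0 0 .95 0;0 0 0 0 0 .95 0;0 0 0 0 0 .95 0;0 0 0 0 0 .95 0'>/dev/null;python3 -m handwheel '0 0 0 0 0 .95 0;0 0 0 0 0 .95 0;0 0 0 0 0 .95 0;0 0 0 0 0 .6 0;0 0 0 0 0 0 0'|grep tool_pos;python3 -c "
from h import *
go(.4745,.320,.027,-90)"
```

```text
tool_pos: [0.4743, 0.3237, 0.159]
go shift [ 0.06 -0.    2.2 ] turn [0.   0.01 0.07] pos [0.4743 0.3237 0.159 ] rpy [ 1.80e+02  1.00e-01 -8.95e+01] w 0.0856 t 33.6
```

```bash
python3 -m handwheel '.06 0 .7 0 0 0 0;0 0 .7 0 0 0 0;0 0 .5 0 0 0 0;0 0 .3 0 0 0 0;0 0 0 0 0 0 0'|grep -E "tool_pos|^force:";python3 -m handwheel '0 0 0 0 0 0 .5;0 0 0 0 0 0 .8;0 0 0 0 0 0 1;0 0 0 0 0 0 1;0 0 0 0 0 0 1'|grep -E "tool_pos|force:|width"; python3 -m handwheel '0 0 -.3 0 0 0 1;0 0 -.8 0 0 0 1;0 0 -.8 0 0 0 1;0 0 -.5 0 0 0 1;0 0 0 0 0 -.8 1'|grep -E "tool_pos|force:|width";python3 -m handwheel '0 0 0 0 0 -.95 1;0 0 0 0 0 -.95 1;0 0 0 0 0 -.95 1;0 0 0 0 0 -.95 1;0 0 0 0 0 -.95 1'>/dev/null;python3 -m handwheel '0 0 0 0 0 -.95 1;0 0 0 0 0 -.95 1;0 0 0 0 0 -.95 1;0 0 0 0 0 -.95 1;0 0 0 0 0 -.95 1'>/dev/null;python3 -m handwheel '0 0 0 0 0 -.95 1;0 0 0 0 0 -.95 1;0 0 0 0 0 0 1'|grep -E "tool_pos|force:|width";python3 -c "
from h import *
go(.57,-.017,.15,-5.3)"
```

```text
tool_pos: [0.4736, 0.319, 0.0255]
force: [-0.1, -0.1, 0.7]
tool_pos: [0.4756, 0.3195, 0.0281]
force: [-0.0, -0.2, 6.2]
gripper_width: 0.0286
grasp_force: 60.3
tool_pos: [0.4761, 0.3197, 0.174]
force: [-0.2, -0.3, -2.0]
gripper_width: 0.0286
grasp_force: 59.6
tool_pos: [0.4748, 0.3188, 0.1707]
force: [-0.2, 0.9, 0.3]
gripper_width: 0.0284
grasp_force: 59.5
go shift [2.15 5.41 0.34] turn [-0.    0.01 -0.08] pos [0.4748 0.3188 0.1707] rpy [-1.8e+02  1.0e-01 -5.8e+00] w 0.0284 t 37.1
```

```bash
python3 -m handwheel '.29 .77 0 0 0 0 1;.29 .77 0 0 0 0 1;.29 .77 0 0 0 0 1;.29 .77 0 0 0 0 1;.29 .77 0 0 0 0 1'>/dev/null;python3 -m handwheel '.29 .77 0 0 0 0 1;.29 .77 0 0 0 0 1;0 0 .7 0 0 -.08 1;0 0 .5 0 0 0 1;0 0 .3 0 0 0 1'>/dev/null;python3 -m handwheel '0 0 .13 0 0 0 1;0 0 0 0 0 0 1'
cat >> h.py <<'E'
def align():
    """bore mouth and pin tip from the wrist picture, as world points at pin height"""
    w=cam("wrist"); f=w["frame"]; h=cv2.cvtColor(f,cv2.COLOR_RGB2HSV); u=np.array([np.cos(np.radians(-5.3)),np.sin(np.radians(-5.3))])
    pin=((h[...,1]<45)&(h[...,2]>140)).astype(np.uint8); pin[:, :250]=0; pin[:,400:]=0; pin[235:]=0
    q=[x for x in cv2.findContours(pin,0,1)[0] if cv2.contourArea(x)>150]; q=max(q,key=lambda x:x[:,0,1].max()); ym=q[:,0,1].max()
    row=ym-10; xs=np.nonzero(pin[row])[0]; xs=xs[abs(xs-q[np.argmax(q[:,0,1]),0,0])<25]; P=wonz(w,(xs.mean(),row),.07); T=wonz(w,(xs.mean(),ym),.07)
    blk=(h[...,2]<75).astype(np.uint8); blk[:,:260]=0; blk[:,390:]=0; blk[270:]=0
    wood=((h[...,2]>100)&(h[...,1]>60)).astype(np.uint8)
    best=None
    for x in cv2.findContours(wood,cv2.RETR_LIST,cv2.CHAIN_APPROX_NONE)[0]:
        a=cv2.contourArea(x); (cx,cy,ww,hh)=cv2.boundingRect(x)
        if 150<a<1500 and 290<cx+ww/2<360 and 30<ww<70 and hh<40: best=(cx+ww/2,cy+hh/2,ww,hh); print("bore px",best,a)
    print("pin tip px",xs.mean(),ym,"world",T.round(4),"axis pt",P.round(4))
    if best:
        M=wonz(w,best[:2],.07); d=P-M; print("mouth",M.round(4),"gap along",(T-M)[:2]@u,"pin to left (+y) of bore by",d[:2]@[-u[1],u[0]])
    return w
E
python3 - <<'E'
from h import *
go(.565,-.017,.071,-5.3)
w=align(); f=w["frame"]
a=cv2.resize(f[110:250,240:400],(560,490),interpolation=cv2.INTER_CUBIC); cv2.imwrite("pics/b3.png",a[:,:,::-1])
E
```

```text
clock: 38.62
tool_pos: [0.5635, -0.0149, 0.0727]
orientation: [-3.141, 0.001, -0.092]
force: [-0.7, 0.3, 0.1]
gripper_width: 0.0286
grasp_force: 59.6
go shift [0.03 0.03 0.03] turn [-0.01  0.01  0.01] pos [ 0.5635 -0.0149  0.0727] rpy [-1.799e+02  1.000e-01 -5.300e+00] w 0.0286 t 38.6
bore px (324.5, 257.5, 43, 15) 456.5
pin tip px 329.0 182 world [ 0.6188 -0.0211  0.07  ] axis pt [ 0.6225 -0.0214  0.07  ]
mouth [ 0.5895 -0.0167  0.07  ] gap along 0.029613037311523118 pin to left (+y) of bore by -0.001577866342057506
```

View pics/b3.png

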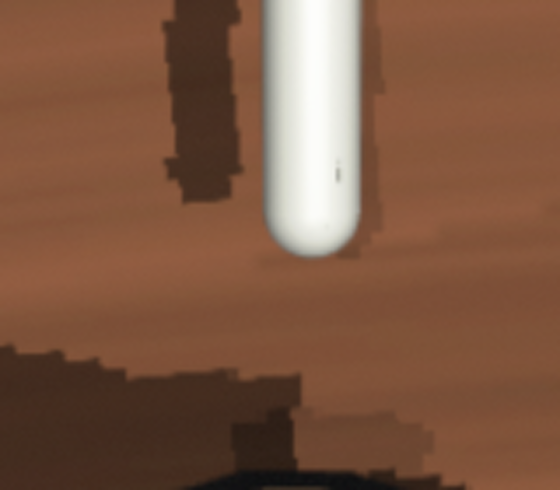

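The mask finds the bore at px (324.5,257.5) and the pin tip at (329,182): 29.6 mm gap, pin 1.6 mm to the right. Correcting by 1.6 mm sideways and down 1.6 mm, then sliding on.

```bash
python3 -m handwheel '.1 .027 .027 0 0 0 1;.15 0 0 0 0 0 1;.1 0 0 0 0 0 1;.1 0 0 0 0 0 1;.1 0 0 0 0 0 1'|grep -E "tool_pos|^force:"; python3 -m handwheel '.1 0 0 0 0 0 1;.1 0 0 0 0 0 1;0 0 0 0 0 0 1'|grep -E "tool_pos|^force:"; python3 -m handwheel '.06 0 0 0 0 0 1;0 0 0 0 0 0 1'|grep -E "tool_pos|^force:";python3 -m handwheel '.04 0 0 0 0 0 1;0 0 0 0 0 0 1'|grep -E "tool_pos|^force:";python3 -m handwheel '.02 0 0 0 0 0 1;0 0 0 0 0 0 1'|grep -E "tool_pos|^force:"
```

```text
tool_pos: [0.5969, -0.0196, 0.0711]
force: [0.9, -1.3, -1.5]
tool_pos: [0.6088, -0.0207, 0.0711]
force: [-0.6, 0.6, -1.3]
tool_pos: [0.6121, -0.021, 0.0712]
force: [-1.3, -0.1, -0.5]
tool_pos: [0.6145, -0.0212, 0.0712]
force: [-0.1, 0.3, -0.5]
tool_pos: [0.6156, -0.0213, 0.0712]
force: [-1.0, 0.1, -0.9]
```

```bash
for k in 1; do python3 -m handwheel '.04 0 0 0 0 0 1;0 0 0 0 0 0 1'|grep -E "tool_pos|^force:"; python3 -m handwheel '.02 0 0 0 0 0 1;0 0 0 0 0 0 1'|grep -E "tool_pos|^force:"; python3 -m handwheel '.02 0 0 0 0 0 1;0 0 0 0 0 0 1'|grep -E "tool_pos|^force:"; python3 -m handwheel '.02 0 0 0 0 0 1;0 0 0 0 0 0 1'|grep -E "tool_pos|^force:"; done
```

```text
tool_pos: [0.6182, -0.0215, 0.0712]
force: [-0.8, -0.1, -0.7]
tool_pos: [0.6192, -0.0216, 0.0712]
force: [-0.3, -1.0, -1.4]
tool_pos: [0.6198, -0.0217, 0.0711]
force: [-2.1, 0.2, -0.2]
tool_pos: [0.6201, -0.0217, 0.0709]
force: [-6.2, -0.3, 2.6]
```

```bash
python3 -m handwheel '.02 0 0 0 0 0 1;0 0 0 0 0 0 1;0 0 0 0 0 0 1;0 0 0 0 0 0 1'|grep -E "tool_pos|^force:"; python3 -c "
from h import *
w=align()"; python3 -m handwheel '-.3 0 0 0 0 0 1;-.5 0 0 0 0 0 1;-.5 0 0 0 0 0 1;-.3 0 0 0 0 0 1;0 0 -.6 0 0 0 1'|grep -E "tool_pos|^force:"; python3 -m handwheel '0 0 -.8 0 0 .95 1;0 0 0 0 0 .95 1;0 0 0 0 0 .95 1;0 0 0 0 0 .95 1;0 0 0 0 0 .95 1'>/dev/null; python3 -m handwheel '0 0 0 0 0 .95 1;0 0 0 0 0 .95 1;0 0 0 0 0 .95 1;0 0 0 0 0 .95 1;0 0 0 0 0 .95 1'>/dev/null;python3 -m handwheel '0 0 0 0 0 .95 1;0 0 0 0 0 .95 1;0 0 0 0 0 .5 1;0 0 0 0 0 0 1'|grep -E "tool_pos|width"; python3 -c "
from h import *
go(.346,-.284,.021,-90)
c=cam()
for h in handles(c): print(h)"
```

```text
tool_pos: [0.6202, -0.0217, 0.0709]
force: [-9.4, 0.2, 3.7]
pin tip px 324.5 234 world [ 0.6563 -0.0244  0.07  ] axis pt [ 0.6602 -0.0248  0.07  ]
tool_pos: [0.524, -0.0131, 0.1052]
force: [1.0, -0.7, -0.6]
tool_pos: [0.5275, -0.0133, 0.1554]
gripper_width: 0.0288
go shift [4.35 3.26 2.23] turn [-0.    0.01  0.44] pos [ 0.5275 -0.0133  0.1554] rpy [-1.8e+02  1.0e-01 -8.7e+01] w 0.0288 t 44.4
(np.float64(61.7), np.float64(29.2), [0.4239, 0.2015], 96.7, [258.0, 274.0])
(np.float64(113.8), np.float64(30.0), [0.5045, 0.4068], 91.7, [175.0, 239.0])
(np.float64(133.8), np.float64(33.5), [0.6029, 0.1657], -101.2, [275.0, 201.0])
```

```bash
python3 -m handwheel '.75 .55 0 0 0 .44 1;.72 .55 0 0 0 0 1;.72 .55 0 0 0 0 1;.72 .55 0 0 0 0 1;.72 .55 0 0 0 0 1'>/dev/null; python3 -m handwheel '.72 .45 0 0 0 0 1;0 0 0 0 0 0 1'|grep tool_pos; python3 -c "
from h import *
go(.347,-.284,.023,-90)"
```

```text
tool_pos: [0.3358, -0.2782, 0.1553]
go shift [ 0.1  -0.19  2.2 ] turn [-0.    0.   -0.05] pos [ 0.3358 -0.2782  0.1553] rpy [-180.     0.   -90.3] w 0.0287 t 45.3
```

```bash
python3 -m handwheel '.1 -.19 .4 0 0 0 1;0 0 .7 0 0 0 1;0 0 .6 0 0 0 1;0 0 .3 0 0 0 1;0 0 .1 0 0 0 1'|grep -E "tool_pos|^force:";python3 -m handwheel '0 0 .1 0 0 0 1;0 0 .02 0 0 0 1;0 0 0 0 0 0 1'|grep -E "tool_pos|^force:";python3 -m handwheel '0 0 0 0 0 0 .6;0 0 0 0 0 0 .57;0 0 0 0 0 0 .57'|grep -E "tool_pos|^force:|width"
```

```text
tool_pos: [0.3486, -0.2805, 0.028]
force: [-0.5, 0.6, -1.2]
tool_pos: [0.3491, -0.2819, 0.0224]
force: [-0.3, 0.2, -0.9]
tool_pos: [0.3488, -0.2818, 0.022]
force: [0.0, -0.7, -0.0]
gripper_width: 0.0371
```

```bash
python3 -m handwheel '0 0 -.4 0 0 0 .57;0 0 -.7 0 0 0 .57;0 0 -.7 0 0 0 0;0 0 -.7 0 0 0 0;0 0 0 0 0 0 0'|grep tool_pos;python3 -c "
from h import *
go(.505,.406,.17,-88.3)
c=cam()
for h in handles(c,z=.027): print(h)
for h in handles(c,(415,254,485,325),.02): print(h)
cv2.imwrite('pics/b5.png',cv2.resize(c['frame'][160:340,395:500],(350,600),interpolation=cv2.INTER_CUBIC)[:,:,::-1])
"
```

```text
tool_pos: [0.3502, -0.2831, 0.1752]
go shift [-11.49  -2.57   0.07] turn [-0.04 -0.02 -0.26] pos [ 0.3502 -0.2831  0.1752] rpy [-179.7   -0.2  -90.1] w 0.0854 t 47.3
(np.float64(113.8), np.float64(30.0), [0.5045, 0.4067], 91.7, [175.0, 239.0])
(np.float64(133.8), np.float64(33.4), [0.603, 0.1657], -101.2, [275.0, 201.0])
(np.float64(146.1), np.float64(29.5), [0.4295, 0.1598], 97.2, [276.0, 272.0])
(np.float64(54.6), np.float64(28.9), [0.3487, -0.2848], -88.8, [458.0, 310.0])
(np.float64(171.4), np.float64(20.8), [0.4001, -0.3375], 0.1, [480.0, 289.0])
```

View pics/b5.png

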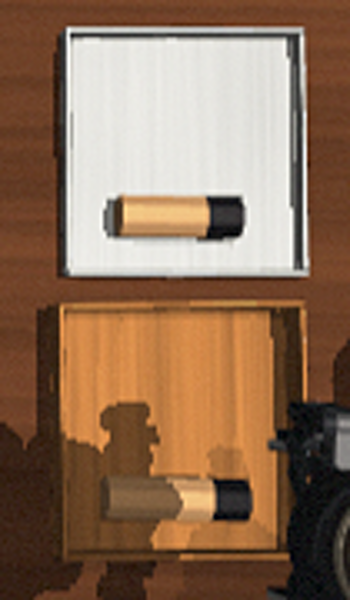

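Crop: a lies flat in the tray at (175,215) and b lies flat in the crate at (175,500). Now c.

```bash
python3 -m handwheel '-.82 -.18 0 0 0 -.1 0;-.82 -.18 0 0 0 -.1 0;-.82 -.18 0 0 0 0 0;-.82 -.18 0 0 0 0 0;-.82 -.18 0 0 0 0 0'>/dev/null;python3 -m handwheel '-.82 -.18 0 0 0 0 0;-.82 -.18 0 0 0 0 0;-.82 -.18 0 0 0 0 0;-.82 -.18 0 0 0 0 0;-.82 -.18 0 0 0 0 0'>/dev/null;python3 -m handwheel '-.82 -.18 0 0 0 0 0;-.82 -.18 0 0 0 0 0;-.82 -.18 0 0 0 0 0;-.82 -.18 0 0 0 0 0;0 0 0 0 0 0 0'|grep tool_pos;python3 -c "
from h import *
go(.505,.407,.029,-88.3)"
```

```text
tool_pos: [0.4852, 0.4124, 0.1692]
go shift [ 0.1  -0.33  2.34] turn [ 0.03 -0.01 -0.03] pos [0.4852 0.4124 0.1692] rpy [179.8  -0.  -88.5] w 0.0854 t 49.2
```

```bash
python3 -m handwheel '.1 -.33 .7 0 0 0 0;0 0 .7 0 0 0 0;0 0 .6 0 0 0 0;0 0 .34 0 0 0 0;0 0 0 0 0 0 0'|grep -E "tool_pos|^force:";python3 -m handwheel '0 0 0 0 0 0 .5;0 0 0 0 0 0 .8;0 0 0 0 0 0 1;0 0 0 0 0 0 1;0 0 0 0 0 0 1'|grep -E "tool_pos|force:|width"; python3 -m handwheel '0 0 -.3 0 0 0 1;0 0 -.8 0 0 0 1;0 0 -.8 0 0 0 1;0 0 -.5 0 0 0 1;0 0 0 0 0 .9 1'|grep -E "tool_pos|force:|width";python3 -m handwheel '0 0 0 0 0 .95 1;0 0 0 0 0 .95 1;0 0 0 0 0 .95 1;0 0 0 0 0 .95 1;0 0 0 0 0 .95 1'>/dev/null;python3 -m handwheel '0 0 0 0 0 .95 1;0 0 0 0 0 .95 1;0 0 0 0 0 .95 1;0 0 0 0 0 .95 1;0 0 0 0 0 .95 1'>/dev/null;python3 -m handwheel '0 0 0 0 0 .95 1;0 0 0 0 0 .95 1;0 0 0 0 0 .95 1;0 0 0 0 0 .8 1;0 0 0 0 0 0 1'|grep -E "tool_pos|force:|width";python3 -c "
from h import *
go(.5325,-.014,.16,174.7)"
```

```text
tool_pos: [0.5038, 0.4022, 0.0292]
force: [-0.5, -0.0, 0.7]
tool_pos: [0.5062, 0.405, 0.0333]
force: [-0.6, -0.2, 5.4]
gripper_width: 0.0286
grasp_force: 60.0
tool_pos: [0.5068, 0.4053, 0.1807]
force: [0.1, -0.2, -1.6]
gripper_width: 0.0285
grasp_force: 59.4
tool_pos: [0.5056, 0.4043, 0.1768]
force: [0.2, -0.5, -1.1]
gripper_width: 0.0283
grasp_force: 59.4
go shift [-1.08 -6.9   0.27] turn [ 0.01 -0.    0.01] pos [0.5056 0.4043 0.1768] rpy [179.9  -0.  174.8] w 0.0283 t 53.0
```

```bash
python3 -m handwheel '-.12 -.77 0 0 0 0 1;-.12 -.77 0 0 0 0 1;-.12 -.77 0 0 0 0 1;-.12 -.77 0 0 0 0 1;-.12 -.77 0 0 0 0 1'>/dev/null;python3 -m handwheel '-.12 -.77 0 0 0 0 1;-.12 -.77 0 0 0 0 1;-.12 -.77 0 0 0 0 1;-.12 -.74 0 0 0 0 1;0 0 .4 0 0 0 1'>/dev/null;python3 -m handwheel '0 0 .7 0 0 0 1;0 0 .4 0 0 0 1;0 0 .15 0 0 0 1;0 0 0 0 0 0 1'|grep -E "tool_pos|^force"
cat >> h.py <<'E'
def bore_z():
    """triangulate bore mouth from wrist + scene"""
    w=cam("wrist"); s=cam("scene"); h=cv2.cvtColor(w["frame"],cv2.COLOR_RGB2HSV)
    wood=((h[...,2]>100)&(h[...,1]>60)).astype(np.uint8)
    for x in cv2.findContours(wood,cv2.RETR_LIST,cv2.CHAIN_APPROX_NONE)[0]:
        a=cv2.contourArea(x); cx,cy,ww,hh=cv2.boundingRect(x)
        if 100<a<1500 and 290<cx+ww/2<360 and 25<ww<70 and hh<40:
            pw=(cx+ww/2,cy+hh/2); print("wrist bore",pw,ww,hh)
            o1,d1=wray(w,pw); M=wonz(w,pw,.07); pr=cv2.projectPoints(M,s["rvec"],s["tvec"],np.array([[s["fx"],0,s["cx"]],[0,s["fy"],s["cy"]],[0,0,1]]),None)[0].ravel()
            x0,y0=(pr-12).astype(int); im=cv2.resize(s["frame"][y0:y0+24,x0:x0+24],None,fx=8,fy=8,interpolation=cv2.INTER_CUBIC); hh2=cv2.cvtColor(im,cv2.COLOR_RGB2HSV)
            bl=cv2.morphologyEx((hh2[...,2]<80).astype(np.uint8),cv2.MORPH_OPEN,np.ones((9,9)))
            b=((hh2[...,2]>90)).astype(np.uint8)
            for q in cv2.findContours(b,cv2.RETR_CCOMP,1)[0]:
                A=cv2.contourArea(q); bx=cv2.boundingRect(q)
                if 300<A<3000 and bx[0]>0 and bx[1]>0 and bx[0]+bx[2]<192 and bx[1]+bx[3]<192:
                    mm=cv2.moments(q); ps=np.array([mm["m10"]/A,mm["m01"]/A]); ps=(ps+.5)/8-.5+[x0,y0]
                    o2,d2=ray(s,ps); t=np.linalg.lstsq(np.c_[d1,-d2],o2-o1,rcond=None)[0]; a_,b_=o1+d1*t[0],o2+d2*t[1]
                    print("scene",ps.round(1),"expected",pr.round(1),"area",A/64,"-> mouth",((a_+b_)/2).round(4),"miss",np.linalg.norm(a_-b_).round(4))
E
python3 -c "
from h import *
go(.5325,-.014,.0755,174.7)
align(); bore_z()"
```

```text
tool_pos: [0.5321, -0.0137, 0.0769]
force: [0.6, -0.1, -0.4]
go shift [-0.01 -0.    0.02] turn [ 0.01 -0.01  0.01] pos [ 0.5321 -0.0137  0.0769] rpy [179.9  -0.  174.8] w 0.0283 t 54.7Traceback (most recent call last):
  File "<string>", line 4, in <module>
    align(); bore_z()
    ~~~~~^^
  File "h.py", line 46, in align
    q=[x for x in cv2.findContours(pin,0,1)[0] if cv2.contourArea(x)>150]; q=max(q,key=lambda x:x[:,0,1].max()); ym=q[:,0,1].max()
                                                                             ~~~^^^^^^^^^^^^^^^^^^^^^^^^^^^^^^^
ValueError: max() iterable argument is empty
```

The wrist camera faces the other way at this yaw, so I'll intersect the scene ray of the bore with the tool's vertical plane.

```bash
cat >> h.py <<'E'
def bore_s(off):
    """scene picture: bore centre on the vertical plane through the TCP along the gauge axis"""
    s=cam("scene"); T=r.state()["tool_pos"]; u=np.array([np.cos(np.radians(-5.3)),np.sin(np.radians(-5.3)),0]); n=np.array([-u[1],u[0],0])
    K=np.array([[s["fx"],0,s["cx"]],[0,s["fy"],s["cy"]],[0,0,1]]); M=T+off*u; M[2]=.07
    pr=cv2.projectPoints(M,s["rvec"],s["tvec"],K,None)[0].ravel(); x0,y0=(pr-14).astype(int)
    im=cv2.resize(s["frame"][y0:y0+28,x0:x0+28],None,fx=8,fy=8,interpolation=cv2.INTER_CUBIC)
    b=((im.max(2)>75)).astype(np.uint8)
    for q in cv2.findContours(b,cv2.RETR_CCOMP,1)[0]:
        A=cv2.contourArea(q); bx=cv2.boundingRect(q)
        if 300<A<3500 and bx[0]>0 and bx[1]>0 and bx[0]+bx[2]<224 and bx[1]+bx[3]<224:
            mm=cv2.moments(q); ps=(np.array([mm["m10"]/A,mm["m01"]/A])+.5)/8-.5+[x0,y0]; o,d=ray(s,ps); P=o+d*((T-o)@n)/(d@n)
            print("bore px",ps.round(1),"exp",pr.round(1),"area",A/64,"along from TCP",((P-T)@u).round(4),"z",P[2].round(4))
            P=onz(s,ps,.07); print("  at z=.07:",P.round(4),"along",((P-T)@u).round(4),"side(+y)",((P-T)@n).round(4))
    cv2.imwrite("pics/s_last.png",cv2.resize(s["frame"][y0-12:y0+52,x0-20:x0+48],None,fx=8,fy=8,interpolation=cv2.INTER_CUBIC)[:,:,::-1])
E
python3 -c "
from h import *
bore_s(.058)"
```

```text
bore px [300.3 263.8] exp [300.9 264.4] area 19.5 along from TCP 0.0442 z 0.0548
  at z=.07: [ 0.5886 -0.02    0.07  ] along 0.0561 side(+y) -0.0012
```

View pics/s_last.png

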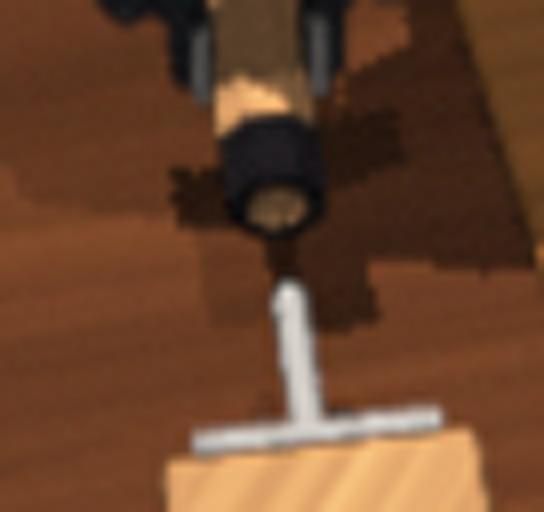

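Scene crop: the bore is at (275,208) in the crop, in line with the pin tip at (290,290). Lowering 2 mm, then approaching slowly and watching the force.

```bash
python3 -m handwheel '-.15 0 .03 0 0 0 1;-.15 0 0 0 0 0 1;-.05 0 0 0 0 0 1;-.05 0 0 0 0 0 1'|grep -E "tool_pos|^force:"; python3 -m handwheel '-.05 0 0 0 0 0 1;-.05 0 0 0 0 0 1'|grep -E "tool_pos|^force:"; python3 -m handwheel '-.05 0 0 0 0 0 1;-.05 0 0 0 0 0 1'|grep -E "tool_pos|^force:"; python3 -m handwheel '-.05 0 0 0 0 0 1;-.05 0 0 0 0 0 1'|grep -E "tool_pos|^force:"
```

```text
tool_pos: [0.5563, -0.016, 0.0748]
force: [-0.2, -0.7, -0.7]
tool_pos: [0.5621, -0.0165, 0.0748]
force: [0.0, 0.3, -0.5]
tool_pos: [0.5681, -0.0171, 0.0749]
force: [-0.2, 0.0, -0.7]
tool_pos: [0.5741, -0.0176, 0.0748]
force: [0.3, -0.9, -0.4]
```

```bash
python3 -m handwheel '-.1 0 0 0 0 0 1;-.1 0 0 0 0 0 1;-.1 0 0 0 0 0 1;-.1 0 0 0 0 0 1;-.1 0 0 0 0 0 1'|grep -E "tool_pos|^force:"; python3 -m handwheel '-.05 0 0 0 0 0 1;0 0 0 0 0 0 1'|grep -E "tool_pos|^force:"; python3 -m handwheel '-.04 0 0 0 0 0 1;0 0 0 0 0 0 1'|grep -E "tool_pos|^force:"; python3 -m handwheel '-.02 0 0 0 0 0 1;0 0 0 0 0 0 1'|grep -E "tool_pos|^force:";python3 -m handwheel '-.02 0 0 0 0 0 1;0 0 0 0 0 0 1'|grep -E "tool_pos|^force:"
```

```text
tool_pos: [0.6042, -0.0204, 0.0748]
force: [0.1, 0.1, 0.5]
tool_pos: [0.6069, -0.0207, 0.0747]
force: [-0.8, 0.9, -0.9]
tool_pos: [0.6092, -0.0208, 0.0748]
force: [-0.1, 0.2, -0.8]
tool_pos: [0.6104, -0.021, 0.0748]
force: [-0.2, -0.9, -0.2]
tool_pos: [0.6117, -0.0211, 0.0748]
force: [0.3, 0.0, -0.6]
```

```bash
python3 -m handwheel '-.02 0 0 0 0 0 1;0 0 0 0 0 0 1'|grep -E "tool_pos|^force:"; python3 -m handwheel '-.02 0 0 0 0 0 1;0 0 0 0 0 0 1'|grep -E "tool_pos|^force:"; python3 -m handwheel '-.02 0 0 0 0 0 1;0 0 0 0 0 0 1'|grep -E "tool_pos|^force:";python3 -m handwheel '-.02 0 0 0 0 0 1;0 0 0 0 0 0 1'|grep -E "tool_pos|^force:"
```

```text
tool_pos: [0.6129, -0.0212, 0.0748]
force: [0.2, 0.2, -0.8]
tool_pos: [0.6141, -0.0213, 0.0748]
force: [0.3, 0.3, 0.2]
tool_pos: [0.615, -0.0214, 0.0747]
force: [-0.7, -0.0, 0.1]
tool_pos: [0.6153, -0.0214, 0.0746]
force: [-5.1, 0.6, 1.6]
```

c stops at x=0.6153, about 18 mm short, so it is poor. Holding, then backing off and going to the crate.

```bash
python3 -m handwheel '-.015 0 0 0 0 0 1;0 0 0 0 0 0 1;0 0 0 0 0 0 1;0 0 0 0 0 0 1'|grep -E "tool_pos|^force:"; python3 -m handwheel '.3 0 0 0 0 0 1;.5 0 0 0 0 0 1;.5 0 0 0 0 0 1;.4 0 0 0 0 0 1;0 0 -.6 0 0 0 1'|grep -E "tool_pos|^force:"; python3 -m handwheel '0 0 -.8 0 0 -.95 1;0 0 0 0 0 -.95 1;0 0 0 0 0 -.95 1;0 0 0 0 0 -.95 1;0 0 0 0 0 -.95 1'>/dev/null; python3 -m handwheel '0 0 0 0 0 -.95 1;0 0 0 0 0 -.95 1;0 0 0 0 0 -.95 1;0 0 0 0 0 -.95 1;0 0 0 0 0 -.95 1'>/dev/null;python3 -m handwheel '0 0 0 0 0 -.95 1;0 0 0 0 0 -.95 1;0 0 0 0 0 -.95 1;0 0 0 0 0 -.95 1;0 0 0 0 0 -.55 1'>/dev/null;python3 -m handwheel '0 0 0 0 0 0 1'|grep -E "tool_pos|width"; python3 -c "
from h import *
go(.449,-.259,.03,-90)
c=cam()
for h in handles(c): print(h)"
```

```text
tool_pos: [0.6154, -0.0214, 0.0745]
force: [-7.6, 0.8, 2.9]
tool_pos: [0.5119, -0.0121, 0.1085]
force: [0.7, 0.1, -0.6]
tool_pos: [0.5161, -0.0123, 0.159]
gripper_width: 0.0282
go shift [4.11 1.11 2.15] turn [-0.01  0.01 -0.01] pos [ 0.5161 -0.0123  0.159 ] rpy [-1.80e+02  1.00e-01 -9.01e+01] w 0.0282 t 61.8
(np.float64(56.0), np.float64(29.4), [0.4239, 0.2045], 97.6, [257.0, 274.0])
(np.float64(133.9), np.float64(33.3), [0.6027, 0.1657], -100.9, [275.0, 201.0])
```

```bash
python3 -m handwheel '.69 .18 0 0 0 0 1;.69 .18 0 0 0 0 1;.69 .18 0 0 0 0 1;.69 .18 0 0 0 0 1;.69 .18 0 0 0 0 1'>/dev/null; python3 -m handwheel '.66 .18 0 0 0 0 1;0 0 0 0 0 0 1;0 0 0 0 0 0 1'|grep tool_pos; python3 -c "
from h import *
go(.449,-.259,.03,-90)"
```

```text
tool_pos: [0.4507, -0.2587, 0.1586]
go shift [0.01 0.03 2.14] turn [ 0.    0.01 -0.02] pos [ 0.4507 -0.2587  0.1586] rpy [ 1.80e+02  1.00e-01 -9.01e+01] w 0.028 t 62.9
```

```bash
python3 -m handwheel '.01 .03 .7 0 0 0 1;0 0 .7 0 0 0 1;0 0 .5 0 0 0 1;0 0 .2 0 0 0 1;0 0 0 0 0 0 1'|grep -E "tool_pos|^force:";python3 -m handwheel '0 0 .05 0 0 0 1;0 0 0 0 0 0 1'|grep -E "tool_pos|^force:";python3 -m handwheel '0 0 .04 0 0 0 1;0 0 0 0 0 0 1'|grep -E "tool_pos|^force:"
```

```text
tool_pos: [0.4489, -0.2586, 0.0325]
force: [-0.3, 0.2, -0.7]
tool_pos: [0.4495, -0.2596, 0.0306]
force: [0.2, 0.2, -0.3]
tool_pos: [0.4488, -0.2594, 0.0273]
force: [-0.2, 0.4, -1.2]
```

```bash
python3 -m handwheel '0 0 .03 0 0 0 1;0 0 0 0 0 0 1'|grep -E "tool_pos|^force:";python3 -m handwheel '0 0 .03 0 0 0 1;0 0 0 0 0 0 1'|grep -E "tool_pos|^force:"
```

```text
tool_pos: [0.4488, -0.2594, 0.0254]
force: [0.8, -0.4, -1.1]
tool_pos: [0.4489, -0.2594, 0.0253]
force: [-5.2, 3.3, 13.2]
```

Floor contact at TCP z=0.0253, so c's axis is 6 mm below the TCP, as reckoned. Releasing.

```bash
python3 -m handwheel '0 0 0 0 0 0 .6;0 0 0 0 0 0 .57;0 0 0 0 0 0 .57'|grep -E "tool_pos|^force:|width";python3 -m handwheel '0 0 -.3 0 0 0 .57;0 0 -.7 0 0 0 .57;0 0 -.7 0 0 0 0;0 0 -.7 0 0 0 0;0 0 0 0 0 0 0'|grep tool_pos;python3 -c "
from h import *
go(.603,.165,.17,-101)
c=cam()
for h in handles(c): print(h)
for h in handles(c,(415,254,485,325),.02): print(h)"
```

```text
tool_pos: [0.4488, -0.2593, 0.0234]
force: [-0.4, 1.2, -0.4]
gripper_width: 0.037
tool_pos: [0.4506, -0.2604, 0.171]
go shift [-7.09 -2.53  0.02] turn [-0.04 -0.01  1.59] pos [ 0.4506 -0.2604  0.171 ] rpy [-1.797e+02 -1.000e-01 -9.000e+01] w 0.0853 t 65.5
(np.float64(133.9), np.float64(33.5), [0.6027, 0.1657], -100.9, [275.0, 201.0])
(np.float64(145.9), np.float64(29.2), [0.4291, 0.1597], 97.0, [276.0, 272.0])
(np.float64(171.4), np.float64(147.9), [0.3987, -0.2742], 0.1, [454.0, 289.0])
```

```bash
python3 -m handwheel '-.79 -.28 0 0 0 0 0;-.79 -.28 0 0 0 0 0;-.79 -.28 0 0 0 0 0;-.79 -.28 0 0 0 0 0;-.79 -.28 0 0 0 0 0'>/dev/null;python3 -m handwheel '-.79 -.28 0 0 0 0 0;-.79 -.28 0 0 0 0 0;-.79 -.28 0 0 0 0 0;-.79 -.28 0 0 0 0 0;0 0 0 0 0 .8 0'>/dev/null;python3 -m handwheel '0 0 0 0 0 .79 0;0 0 0 0 0 0 0'|grep tool_pos;python3 -c "
from h import *
go(.603,.165,.029,-101)"
```

```text
tool_pos: [0.5998, 0.1671, 0.166]
go shift [ 0.02 -0.07  2.28] turn [ 0.03 -0.    0.01] pos [0.5998 0.1671 0.166 ] rpy [ 179.8   -0.  -100.9] w 0.0852 t 67.0
```

```bash
python3 -m handwheel '.02 -.07 .7 0 0 0 0;0 0 .7 0 0 0 0;0 0 .5 0 0 0 0;0 0 .38 0 0 0 0;0 0 0 0 0 0 0'|grep -E "tool_pos|^force:";python3 -m handwheel '0 0 0 0 0 0 .5;0 0 0 0 0 0 .8;0 0 0 0 0 0 1;0 0 0 0 0 0 1;0 0 0 0 0 0 1'|grep -E "tool_pos|force:|width"; python3 -m handwheel '0 0 -.3 0 0 0 1;0 0 -.8 0 0 0 1;0 0 -.8 0 0 0 1;0 0 -.5 0 0 0 1;0 0 0 0 0 0 1'|grep -E "tool_pos|force:|width"; python3 -c "
from h import *
go(.525,.1,.17,-101)"
```

```text
tool_pos: [0.6023, 0.1644, 0.0284]
force: [0.5, 0.2, -0.1]
tool_pos: [0.605, 0.1654, 0.0324]
force: [0.0, -0.1, 6.6]
gripper_width: 0.0286
grasp_force: 60.1
tool_pos: [0.6057, 0.1654, 0.179]
force: [0.5, -0.0, -0.6]
gripper_width: 0.0282
grasp_force: 59.4
go shift [1.33 1.11 0.14] turn [-0.04  0.03  0.  ] pos [0.6057 0.1654 0.179 ] rpy [-179.7    0.2 -101. ] w 0.0282 t 68.9
```

```bash
python3 -m handwheel '.67 .55 0 0 0 0 1;.67 .55 0 0 0 0 1;0 0 0 0 0 -.9 1;0 0 0 0 0 -.95 1;0 0 0 0 0 -.95 1'>/dev/null;python3 -m handwheel '0 0 0 0 0 -.95 1;0 0 0 0 0 -.95 1;0 0 0 0 0 -.95 1;0 0 0 0 0 -.95 1;0 0 0 0 0 -.95 1'>/dev/null;python3 -m handwheel '0 0 0 0 0 -.95 1;0 0 0 0 0 -.95 1;0 0 0 0 0 -.95 1;0 0 0 0 0 -.95 1;0 0 0 0 0 -.95 1'>/dev/null;python3 -m handwheel '0 0 0 0 0 -.65 1;0 0 0 0 0 0 1'|grep -E "tool_pos|force:|width";python3 -c "
from h import *
go(.5254,-.0132,.0754,-5.3)"
```

```text
tool_pos: [0.5236, 0.0985, 0.1741]
force: [0.1, 0.1, -0.4]
gripper_width: 0.0282
grasp_force: 59.5
go shift [0.42 1.82 1.64] turn [-0.    0.02 -0.97] pos [0.5236 0.0985 0.1741] rpy [-1.8e+02  1.0e-01 -1.2e+01] w 0.0282 t 71.0
```

```bash
python3 -m handwheel '.14 .6 0 0 0 0 1;.14 .6 0 0 0 0 1;.14 .6 0 0 0 0 1;0 0 0 0 0 -.97 1;0 0 .7 0 0 0 1'>/dev/null;python3 -m handwheel '0 0 .5 0 0 0 1;0 0 .3 0 0 0 1;0 0 .14 0 0 0 1;0 0 0 0 0 0 1'|grep -E "tool_pos|^force:";python3 -c "
from h import *
go(.5254,-.0132,.0754,-5.3)
try: align()
except Exception as e: print(e)
bore_s(.065)"
```

```text
tool_pos: [0.5261, -0.0121, 0.0762]
force: [0.2, -0.3, -1.9]
go shift [-0.01  0.02  0.01] turn [-0.01  0.01 -0.  ] pos [ 0.5261 -0.0121  0.0762] rpy [-1.799e+02  1.000e-01 -5.300e+00] w 0.0283 t 72.2
pin tip px 327.5 78 world [ 0.6196 -0.0213  0.07  ] axis pt [ 0.6234 -0.0216  0.07  ]
bore px [300.8 265.3] exp [301.3 264.6] area 18.71875 along from TCP 0.0528 z 0.0518
  at z=.07: [ 0.5935 -0.0197  0.07  ] along 0.0669 side(+y) -0.0014
```

```bash
python3 -m handwheel '.15 .015 .01 0 0 0 1;.15 0 0 0 0 0 1;.05 0 0 0 0 0 1;.05 0 0 0 0 0 1'|grep -E "tool_pos|^force:"; python3 -m handwheel '.05 0 0 0 0 0 1;.05 0 0 0 0 0 1'|grep -E "tool_pos|^force:"; python3 -m handwheel '.05 0 0 0 0 0 1;.05 0 0 0 0 0 1;.05 0 0 0 0 0 1'|grep -E "tool_pos|^force:"; python3 -m handwheel '.1 0 0 0 0 0 1;.1 0 0 0 0 0 1;.1 0 0 0 0 0 1;.1 0 0 0 0 0 1'|grep -E "tool_pos|^force:"
```

```text
tool_pos: [0.5506, -0.0152, 0.0759]
force: [0.4, 0.4, -0.2]
tool_pos: [0.5564, -0.0158, 0.076]
force: [1.0, -0.8, -1.3]
tool_pos: [0.5655, -0.0166, 0.076]
force: [-0.2, -0.5, -0.2]
tool_pos: [0.5896, -0.0188, 0.0759]
force: [-1.3, 0.8, -0.3]
```

```bash
python3 -m handwheel '.1 0 0 0 0 0 1;.1 0 0 0 0 0 1;.1 0 0 0 0 0 1;.1 0 0 0 0 0 1'|grep -E "tool_pos|^force:"; python3 -m handwheel '.04 0 0 0 0 0 1;0 0 0 0 0 0 1'|grep -E "tool_pos|^force:"
```

```text
tool_pos: [0.6135, -0.021, 0.076]
force: [0.3, -0.6, -0.8]
tool_pos: [0.6155, -0.0213, 0.0759]
force: [-0.6, -0.4, -0.3]
```

```bash
python3 -m handwheel '.05 0 0 0 0 0 1;.05 0 0 0 0 0 1;0 0 0 0 0 0 1'|grep -E "tool_pos|^force:"; python3 -m handwheel '.03 0 0 0 0 0 1;0 0 0 0 0 0 1'|grep -E "tool_pos|^force:"; python3 -m handwheel '.02 0 0 0 0 0 1;0 0 0 0 0 0 1'|grep -E "tool_pos|^force:"; python3 -m handwheel '.02 0 0 0 0 0 1;0 0 0 0 0 0 1'|grep -E "tool_pos|^force:"
```

```text
tool_pos: [0.6217, -0.0218, 0.076]
force: [-0.7, 0.1, -0.4]
tool_pos: [0.6222, -0.0218, 0.0756]
force: [-4.8, 0.2, 0.7]
tool_pos: [0.6222, -0.0219, 0.0755]
force: [-8.5, 0.9, 1.4]
tool_pos: [0.6222, -0.0219, 0.0753]
force: [-12.5, 1.1, 3.9]
```

Firm stop at x=0.6222, about 4 mm before the nominal. I'll check numerically for pin still showing between the collar and the plate.

```bash
python3 - <<'E'
from h import *
w=cam("wrist"); h=cv2.cvtColor(w["frame"],cv2.COLOR_RGB2HSV)
K=r.state()["tool_pos"]
for x in (300,324,345):
    print(x,[(y,int(h[y,x,1]),int(h[y,x,2])) for y in range(100,250,4)])
for y in (120,140,160,180,200,210,220): print(y,wonz(w,(324,y),.07).round(4),wonz(w,(324,y),.085).round(4))
bore_s(.067)
E
```

```text
300 [(100, 88, 251), (104, 93, 249), (108, 97, 248), (112, 97, 246), (116, 99, 244), (120, 99, 244), (124, 100, 244), (128, 100, 244), (132, 107, 235), (136, 112, 212), (140, 108, 116), (144, 3, 250), (148, 4, 251), (152, 4, 250), (156, 4, 250), (160, 4, 250), (164, 8, 61), (168, 12, 21), (172, 9, 27), (176, 10, 26), (180, 16, 31), (184, 17, 30), (188, 9, 30), (192, 18, 29), (196, 8, 31), (200, 16, 31), (204, 8, 31), (208, 16, 31), (212, 16, 32), (216, 26, 30), (220, 17, 30), (224, 18, 29), (228, 17, 30), (232, 107, 131), (236, 113, 208), (240, 113, 209), (244, 113, 209), (248, 113, 210)]
324 [(100, 96, 246), (104, 96, 248), (108, 94, 250), (112, 92, 250), (116, 90, 251), (120, 89, 251), (124, 89, 252), (128, 88, 252), (132, 99, 245), (136, 110, 224), (140, 109, 115), (144, 3, 251), (148, 3, 251), (152, 3, 251), (156, 4, 251), (160, 4, 251), (164, 10, 73), (168, 17, 61), (172, 9, 58), (176, 9, 57), (180, 9, 57), (184, 13, 57), (188, 5, 55), (192, 5, 54), (196, 5, 54), (200, 9, 54), (204, 5, 53), (208, 10, 52), (212, 5, 52), (216, 10, 49), (220, 10, 50), (224, 10, 49), (228, 5, 48), (
[... 355 characters left out ...]
, 7, 37), (172, 14, 37), (176, 14, 36), (180, 7, 36), (184, 7, 35), (188, 7, 37), (192, 7, 36), (196, 7, 36), (200, 7, 38), (204, 7, 36), (208, 7, 35), (212, 14, 37), (216, 7, 37), (220, 7, 37), (224, 14, 37), (228, 7, 36), (232, 104, 166), (236, 103, 240), (240, 103, 240), (244, 103, 240), (248, 103, 241)]
120 [ 0.7002 -0.0283  0.07  ] [ 0.7003 -0.0283  0.085 ]
140 [ 0.6928 -0.0276  0.07  ] [ 0.6938 -0.0277  0.085 ]
160 [ 0.6854 -0.0269  0.07  ] [ 0.6872 -0.0271  0.085 ]
180 [ 0.6779 -0.0262  0.07  ] [ 0.6805 -0.0265  0.085 ]
200 [ 0.6703 -0.0255  0.07  ] [ 0.6737 -0.0259  0.085 ]
210 [ 0.6664 -0.0252  0.07  ] [ 0.6702 -0.0255  0.085 ]
220 [ 0.6625 -0.0248  0.07  ] [ 0.6667 -0.0252  0.085 ]
```

At column 324 the white plate edge (rows 144–160) gives way straight to the black collar (rows 164–232) with no pin between: d is home. Backing off and going to the tray.

```bash
python3 -m handwheel '-.3 0 0 0 0 0 1;-.5 0 0 0 0 0 1;-.6 0 0 0 0 0 1;-.6 0 0 0 0 0 1;0 0 -.6 0 0 0 1'|grep -E "tool_pos|^force:"; python3 -m handwheel '0 0 -.8 0 0 .95 1;0 0 0 0 0 .95 1;0 0 0 0 0 .95 1;0 0 0 0 0 .95 1;0 0 0 0 0 .95 1'>/dev/null; python3 -m handwheel '0 0 0 0 0 .95 1;0 0 0 0 0 .95 1;0 0 0 0 0 .95 1;0 0 0 0 0 .95 1;0 0 0 0 0 .95 1'>/dev/null;python3 -m handwheel '0 0 0 0 0 .95 1;0 0 0 0 0 .95 1;0 0 0 0 0 .9 1;0 0 0 0 0 0 1;0 0 0 0 0 0 1'|grep -E "tool_pos|width"; python3 -c "
from h import *
go(.648,-.259,.03,-90)"
```

```text
tool_pos: [0.5003, -0.0109, 0.1087]
force: [1.0, -0.6, -0.3]
tool_pos: [0.5064, -0.0113, 0.1602]
gripper_width: 0.0284
go shift [ 4.14 -2.34  2.17] turn [-0.    0.01  0.04] pos [ 0.5064 -0.0113  0.1602] rpy [-1.80e+02  1.00e-01 -8.97e+01] w 0.0284 t 78.3
```

```bash
python3 -m handwheel '.69 -.39 0 0 0 0 1;.69 -.39 0 0 0 0 1;.69 -.39 0 0 0 0 1;.69 -.39 0 0 0 0 1;.69 -.39 0 0 0 0 1'>/dev/null; python3 -m handwheel '.69 -.39 0 0 0 0 1;0 0 0 0 0 0 1;0 0 .7 0 0 0 1;0 0 .6 0 0 0 1;0 0 .4 0 0 0 1'>/dev/null; python3 -m handwheel '0 0 .2 0 0 0 1;0 0 0 0 0 0 1'|grep -E "tool_pos|^force"; python3 -c "
from h import *
go(.648,-.259,.026,-90)"
```

```text
tool_pos: [0.6468, -0.2585, 0.0454]
force: [-0.7, 0.2, -1.1]
go shift [ 0.01 -0.02  0.32] turn [0.01 0.01 0.03] pos [ 0.6468 -0.2585  0.0454] rpy [ 1.799e+02  1.000e-01 -8.980e+01] w 0.0282 t 79.8
```

```bash
python3 -m handwheel '0 0 .25 0 0 0 1;0 0 .05 0 0 0 1;0 0 0 0 0 0 1'|grep -E "tool_pos|^force";python3 -m handwheel '0 0 .03 0 0 0 1;0 0 0 0 0 0 1'|grep -E "tool_pos|^force"; python3 -m handwheel '0 0 0 0 0 0 .6;0 0 0 0 0 0 .55;0 0 0 0 0 0 .5'|grep -E "tool_pos|^force:|width";python3 -m handwheel '0 0 -.3 0 0 0 .5;0 0 -.7 0 0 0 .5;0 0 -.7 0 0 0 0;0 0 -.7 0 0 0 0;0 0 0 0 0 0 0'|grep tool_pos;python3 -c "
from h import *
go(.4291,.1597,.17,-83)
c=cam()
for h in handles(c): print(h)"
```

```text
tool_pos: [0.6471, -0.2591, 0.0276]
force: [-0.3, 0.5, -0.6]
tool_pos: [0.6473, -0.2592, 0.0261]
force: [-0.2, -0.1, -2.1]
tool_pos: [0.6473, -0.2592, 0.0261]
force: [0.1, 0.3, 0.1]
gripper_width: 0.0426
tool_pos: [0.6492, -0.26, 0.1762]
go shift [-7.01  3.65  0.06] turn [-0.07 -0.02 -1.  ] pos [ 0.6492 -0.26    0.1762] rpy [-1.795e+02 -1.000e-01 -8.980e+01] w 0.0854 t 81.5
(np.float64(146.0), np.float64(29.5), [0.4293, 0.1597], 97.0, [276.0, 272.0])
```

```bash
python3 -m handwheel '-.78 .405 0 0 0 0 0;-.78 .405 0 0 0 0 0;-.78 .405 0 0 0 0 0;-.78 .405 0 0 0 0 0;-.78 .405 0 0 0 0 0'>/dev/null;python3 -m handwheel '-.78 .405 0 0 0 0 0;-.78 .405 0 0 0 0 0;-.78 .405 0 0 0 0 0;-.78 .405 0 0 0 0 0;0 0 0 0 0 -1 0'>/dev/null;python3 -m handwheel '0 0 0 0 0 0 0;0 0 0 0 0 0 0'|grep tool_pos;python3 -c "
from h import *
go(.4293,.1597,.028,-83)"
```

```text
tool_pos: [0.4273, 0.1609, 0.17]
go shift [ 0.03 -0.03  2.37] turn [ 0.01  0.01 -0.02] pos [0.4273 0.1609 0.17  ] rpy [179.9   0.  -83.1] w 0.0856 t 83.0
```

```bash
python3 -m handwheel '.03 -.03 .75 0 0 0 0;0 0 .75 0 0 0 0;0 0 .5 0 0 0 0;0 0 .37 0 0 0 0;0 0 0 0 0 0 0'|grep -E "tool_pos|^force:";python3 -m handwheel '0 0 0 0 0 0 .5;0 0 0 0 0 0 .8;0 0 0 0 0 0 1;0 0 0 0 0 0 1;0 0 0 0 0 0 1'|grep -E "tool_pos|force:|width"; python3 -m handwheel '0 0 -.3 0 0 0 1;0 0 -.8 0 0 0 1;0 0 -.8 0 0 0 1;0 0 -.5 0 0 0 1;0 0 0 0 0 .95 1'|grep -E "tool_pos|force:|width";python3 -m handwheel '0 0 0 0 0 1 1;0 0 0 0 0 1 1;0 0 0 0 0 1 1;0 0 0 0 0 1 1;0 0 0 0 0 1 1'>/dev/null;python3 -m handwheel '0 0 0 0 0 1 1;0 0 0 0 0 1 1;0 0 0 0 0 1 1;0 0 0 0 0 1 1;0 0 0 0 0 1 1'>/dev/null;python3 -m handwheel '0 0 0 0 0 1 1;0 0 0 0 0 1 1;0 0 0 0 0 1 1;0 0 0 0 0 .9 1;0 0 0 0 0 0 1'|grep -E "tool_pos|force:|width";python3 -c "
from h import *
go(.5185,-.0126,.16,174.7)"
```

```text
tool_pos: [0.4281, 0.1587, 0.0266]
force: [-0.3, 0.4, -0.3]
tool_pos: [0.43, 0.1602, 0.0293]
force: [-1.3, -0.6, 6.0]
gripper_width: 0.0284
grasp_force: 60.0
tool_pos: [0.4307, 0.1604, 0.1751]
force: [-0.0, -0.5, -1.2]
gripper_width: 0.0282
grasp_force: 59.7
tool_pos: [0.4292, 0.1598, 0.1721]
force: [0.1, 0.1, -0.4]
gripper_width: 0.0287
grasp_force: 59.6
go shift [-1.73 -2.73  0.2 ] turn [ 0.01 -0.01  0.04] pos [0.4292 0.1598 0.1721] rpy [180.  -0. 175.] w 0.0287 t 86.8
```

```bash
python3 -m handwheel '-.43 -.68 0 0 0 .04 1;-.43 -.68 0 0 0 0 1;-.43 -.68 0 0 0 0 1;-.43 -.68 0 0 0 0 1;0 0 .6 0 0 0 1'>/dev/null;python3 -m handwheel '0 0 .6 0 0 0 1;0 0 .3 0 0 0 1;0 0 .15 0 0 0 1;0 0 0 0 0 0 1'|grep -E "tool_pos|^force:";python3 -c "
from h import *
go(.5184,-.0126,.0723,174.7)
bore_s(.072)"
```

```text
tool_pos: [0.5169, -0.012, 0.0729]
force: [0.6, 0.9, -1.0]
go shift [-0.03 -0.01  0.01] turn [ 0.01 -0.01  0.  ] pos [ 0.5169 -0.012   0.0729] rpy [ 1.799e+02 -1.000e-01  1.747e+02] w 0.0287 t 87.9
bore px [300.1 263.5] exp [300.9 263.8] area 20.4765625 along from TCP 0.051 z 0.0449
  at z=.07: [ 0.5876 -0.0205  0.07  ] along 0.0707 side(+y) -0.0019
```

```bash
python3 -m handwheel '-.15 0 .01 0 0 0 1;-.15 0 0 0 0 0 1;-.05 0 0 0 0 0 1;-.05 0 0 0 0 0 1'|grep -E "tool_pos|^force:"; python3 -m handwheel '-.05 0 0 0 0 0 1;-.05 0 0 0 0 0 1'|grep -E "tool_pos|^force:"; python3 -m handwheel '-.05 0 0 0 0 0 1;-.05 0 0 0 0 0 1;-.05 0 0 0 0 0 1'|grep -E "tool_pos|^force:"; python3 -m handwheel '-.1 0 0 0 0 0 1;-.1 0 0 0 0 0 1;-.1 0 0 0 0 0 1;-.1 0 0 0 0 0 1'|grep -E "tool_pos|^force:"
```

```text
tool_pos: [0.5413, -0.0144, 0.0724]
force: [0.1, 1.0, -0.6]
tool_pos: [0.547, -0.0149, 0.0724]
force: [-0.3, -0.4, -1.7]
tool_pos: [0.5561, -0.0158, 0.0724]
force: [0.4, 0.1, -0.7]
tool_pos: [0.5803, -0.018, 0.0724]
force: [-0.2, 0.2, -1.2]
```

```bash
python3 -m handwheel '-.03 0 0 0 0 0 1;0 0 0 0 0 0 1'|grep -E "tool_pos|^force:"; python3 -m handwheel '-.03 0 0 0 0 0 1;0 0 0 0 0 0 1'|grep -E "tool_pos|^force:"; python3 -m handwheel '-.03 0 0 0 0 0 1;0 0 0 0 0 0 1'|grep -E "tool_pos|^force:"
```

```text
tool_pos: [0.5816, -0.0181, 0.0723]
force: [0.7, -0.6, -1.2]
tool_pos: [0.5834, -0.0183, 0.0725]
force: [0.5, -0.1, -0.7]
tool_pos: [0.5853, -0.0185, 0.0724]
force: [-0.9, -0.4, -1.3]
```

```bash
python3 -m handwheel '-.02 0 0 0 0 0 1;0 0 0 0 0 0 1'|grep -E "tool_pos|^force:"; python3 -m handwheel '-.02 0 0 0 0 0 1;0 0 0 0 0 0 1'|grep -E "tool_pos|^force:"; python3 -m handwheel '-.02 0 0 0 0 0 1;0 0 0 0 0 0 1'|grep -E "tool_pos|^force:"; python3 -m handwheel '-.02 0 0 0 0 0 1;0 0 0 0 0 0 1'|grep -E "tool_pos|^force:"
```

```text
tool_pos: [0.5865, -0.0186, 0.0724]
force: [-0.0, -0.5, -1.0]
tool_pos: [0.5877, -0.0187, 0.0724]
force: [-0.1, -1.0, -0.7]
tool_pos: [0.5889, -0.0188, 0.0724]
force: [-0.2, 0.0, -1.4]
tool_pos: [0.5896, -0.0189, 0.0723]
force: [-1.1, 0.5, -0.8]
```

```bash
python3 -m handwheel '-.02 0 0 0 0 0 1;0 0 0 0 0 0 1'|grep -E "tool_pos|^force:"; python3 -m handwheel '-.015 0 0 0 0 0 1;0 0 0 0 0 0 1;0 0 0 0 0 0 1;0 0 0 0 0 0 1'|grep -E "tool_pos|^force:"
```

```text
tool_pos: [0.5899, -0.0189, 0.0722]
force: [-5.9, 0.1, 1.1]
tool_pos: [0.59, -0.0189, 0.0721]
force: [-9.2, 0.2, 3.2]
```

e stops at 0.590, about 30 mm short, so it is poor. Into the crate's middle slot.

```bash
python3 -m handwheel '.3 0 0 0 0 0 1;.5 0 0 0 0 0 1;.5 0 0 0 0 0 1;.3 0 0 0 0 0 1;0 0 -.6 0 0 0 1'|grep -E "tool_pos|^force:"; python3 -m handwheel '0 0 -.8 0 0 -.95 1;0 0 0 0 0 -.95 1;0 0 0 0 0 -.95 1;0 0 0 0 0 -.95 1;0 0 0 0 0 -.95 1'>/dev/null; python3 -m handwheel '0 0 0 0 0 -.95 1;0 0 0 0 0 -.95 1;0 0 0 0 0 -.95 1;0 0 0 0 0 -.95 1;0 0 0 0 0 -.95 1'>/dev/null;python3 -m handwheel '0 0 0 0 0 -.95 1;0 0 0 0 0 -.95 1;0 0 0 0 0 -.95 1;0 0 0 0 0 -.95 1;0 0 0 0 0 -.55 1'>/dev/null;python3 -m handwheel '0 0 0 0 0 0 1'|grep -E "tool_pos|width"; python3 -c "
from h import *
go(.399,-.259,.022,-90)
c=cam(); f=c['frame']; h=cv2.cvtColor(f,cv2.COLOR_RGB2HSV)
# rows of wood handles b and c in crate (px), column 445
m=((h[...,2]>185)&(h[...,1]<135))
for x in (435,445,455): 
    ys=np.nonzero(m[250:330,x])[0]+250; print(x,ys.tolist(), [onz(c,(x,y),.03)[0].round(3) for y in ys[[0,-1]]])
"
```

```text
tool_pos: [0.4933, -0.0101, 0.1065]
force: [0.8, 0.3, -1.2]
tool_pos: [0.4969, -0.0103, 0.1566]
gripper_width: 0.0289
go shift [4.15 1.62 2.24] turn [-0.    0.01 -0.02] pos [ 0.4969 -0.0103  0.1566] rpy [-1.80e+02  1.00e-01 -9.02e+01] w 0.0289 t 94.7
435 [304, 305, 306, 307, 308, 309, 310, 311, 312] [np.float64(0.362), np.float64(0.343)]
445 [263, 264, 265, 266, 267, 268, 269, 270, 271, 273, 304, 305, 306, 307, 308, 309, 310, 311, 312, 313, 314] [np.float64(0.461), np.float64(0.338)]
455 [263, 264, 265, 266, 267, 268, 269, 270, 271, 272, 273, 305, 306, 307, 308, 309, 310, 311, 312, 313] [np.float64(0.461), np.float64(0.341)]
```

```bash
python3 -m handwheel '.69 .27 0 0 0 0 1;.69 .27 0 0 0 0 1;.69 .27 0 0 0 0 1;.69 .27 0 0 0 0 1;.69 .27 0 0 0 0 1'>/dev/null; python3 -m handwheel '.69 .27 0 0 0 0 1;0 0 0 0 0 0 1;0 0 .7 0 0 0 1;0 0 .4 0 0 0 1;0 0 0 0 0 0 1'|grep -E "tool_pos|^force"; python3 -c "
from h import *
go(.399,-.259,.0225,-90)"
```

```text
tool_pos: [0.3979, -0.257, 0.0886]
force: [-0.6, 0.8, -0.5]
go shift [ 0.04 -0.02  1.1 ] turn [ 0.03  0.03 -0.02] pos [ 0.3979 -0.257   0.0886] rpy [179.8   0.2 -90.1] w 0.0286 t 96.0
```

```bash
python3 -m handwheel '.04 -.02 .4 0 0 0 1;0 0 .35 0 0 0 1;0 0 .2 0 0 0 1;0 0 .05 0 0 0 1;0 0 0 0 0 0 1'|grep -E "tool_pos|^force:";python3 -m handwheel '0 0 .07 0 0 0 1;0 0 0 0 0 0 1'|grep -E "tool_pos|^force:";python3 -m handwheel '0 0 .03 0 0 0 1;0 0 0 0 0 0 1'|grep -E "tool_pos|^force:"
```

```text
tool_pos: [0.4004, -0.2609, 0.0309]
force: [0.1, -0.4, -0.6]
tool_pos: [0.4, -0.2607, 0.0261]
force: [0.1, 0.4, -1.3]
tool_pos: [0.3999, -0.2607, 0.0241]
force: [-0.0, -0.3, -1.2]
```

```bash
python3 -m handwheel '0 0 .03 0 0 0 1;0 0 0 0 0 0 1'|grep -E "tool_pos|^force:";python3 -m handwheel '0 0 0 0 0 0 .61;0 0 0 0 0 0 .59;0 0 0 0 0 0 .58'|grep -E "tool_pos|^force:|width";python3 -m handwheel '0 0 -.3 0 0 0 .58;0 0 -.7 0 0 0 .58;0 0 -.7 0 0 0 .3;0 0 -.7 0 0 0 .3;-.8 0 0 0 0 0 .3'|grep -E "tool_pos|width";python3 -m handwheel '-.8 0 -.5 0 0 0 .3;-.8 0 0 0 0 0 .3;-.8 0 0 0 0 0 .3;-.8 0 0 0 0 0 .3;0 0 0 0 0 0 .3'|grep -E "tool_pos|width"; python3 -c "
from h import *
c=cam(); cv2.imwrite('pics/end.png',cv2.resize(c['frame'][150:335,395:575],(580,596),interpolation=cv2.INTER_CUBIC)[:,:,::-1])"
```

```text
tool_pos: [0.3999, -0.2607, 0.0223]
force: [-0.9, -0.3, -0.5]
tool_pos: [0.4001, -0.2608, 0.0226]
force: [-0.1, -0.3, -0.7]
gripper_width: 0.0358
tool_pos: [0.4023, -0.215, 0.17]
gripper_width: 0.0598
tool_pos: [0.4004, -0.0184, 0.1969]
gripper_width: 0.0596
```

View pics/end.png

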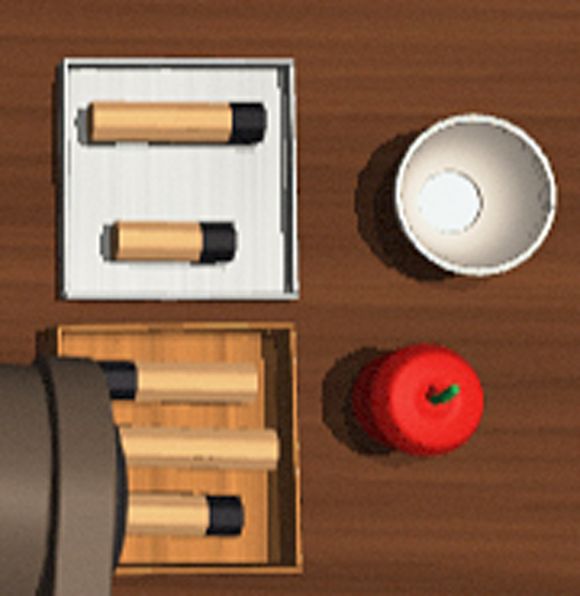

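The final picture shows d (175,122) and a (170,242) flat in the tray, and c, e and b side by side in the crate at about (190,382), (200,448) and (180,515). The pepper and bowl have not moved, and the gripper is clear. Handing in.

```bash
python3 -c "
from cell import r
print(r.sign_off())"
```

```text
the job is handed in; nothing more can be done
None
```

All five handles were gauged from shortest to longest: a and d went fully home and lie flat in the steel tray, while b, c and e stopped short and lie side by side in the wooden crate; the job is handed in and its verdict was not shown to me.

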